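# Make up a core sample to the mark on a sprung scale

## Robot

A 6-joint arm with a two-finger parallel gripper is mounted at the origin on the work surface. World frame = base frame: x ahead of the robot, y to its left, z up, the work surface at z = 0. Lengths are in mm, angles in rad, forces in N, time in s.
With the tool pointing down it reaches from about 350 to 775 mm from the base axis. Payload 7.3 kg.
Tool frame: the origin (TCP) lies between the finger pads; the fingertips stand tcp_to_tips ahead of it and the grasp point (between the pads) lies 5 mm behind it (tcp_to_tips is the distance from the TCP to the fingertips, in mm); z points along the fingers, x is the direction in which the jaws open and shut, and the axes are right-handed (so a half turn about z gives the same grasp; the last joint's range is limited). The gripper opens to 92 mm and grips with 3 to 60 N. Pads are 19 mm wide; open, the fingers measure 130 mm over their backs; the gripper's body (75 mm by 190 mm) begins 47 mm behind the grasp point.
Start: joints at [1.096, 0.342, 1.524, -0, 1.275, -0.146], TCP at [169.512, 496.9, 240.741] pointing down, gripper open.
Joint ranges: [-2.53, 2.53], [-0.77, 2.02], [0.04, 2.7], [-1, 4.14], [0.28, 2.66], [-3.11, 3.11]. Speed limits (rad/s): [2.57, 2.57, 3.14, 3.14, 3.14, 3.14].

## Interface

Orientations are given as [roll, pitch, yaw] about the fixed x, y, z axes, in that order (R = Rz(yaw) Ry(pitch) Rx(roll)).
In Python, from plant import * gives the robot as it stands.
- The arm moves only by the tool drive_tool, never from a script. Its argument "deltas" is a list of rows, each an object of numbers: "hand": the gripper's target within -1 to 1 (shut at 1, half-way at 0, fully open at -1); "tx", "ty", "tz": the shift along the tool's x, y, z each as a share of 4 cm, from -1 to 1; "wx", "wy", "wz": the turn, a rotation vector about the tool's x, y, z each as a share of 5 degrees, from -1 to 1. In form: [{"hand": .., "tx": .., "ty": .., "tz": .., "wx": .., "wy": .., "wz": ..}, ...]. A call has 1 to 20 rows; each row shifts and turns the commanded pose from where the row before left it, along the tool's axes as they then stand; what a row does not reach is not made up. A row lasts 1/12 s, in which the tool goes at most 41.7 mm and 7.16 degrees, less where a joint would pass 70% of its speed; a pose out of reach is approached as far as the arm can. A call with a number of a shift or a turn outside -1 to 1 is refused whole. A call with a gripper value outside its range is refused whole. The fingers move at their own pace and stop on an object; the grip force is fixed at half the most. Time passes only in rows, so rows that do not move let the fingers close. It gives the time, the measured TCP pose, the force and the opening at its end, in the units of the state.
- get_obs(): the state, without advancing time (a new reading comes with each control period).
- capture(name): name is "scene" or "side" or "wrist"; returns the picture (480x640x3 uint8, red, green, blue); there is no depth.
- camera_model(name): a dict with "fx", "fy", "cx", "cy" (pixels), "rvec" (rotation vector, rad) and "tvec" (3), from world to camera coordinates, as OpenCV has them. Camera axes: x right, y down, z forward; pixel columns grow to the right and rows downward; lengths in mm; the calibration is good to about 2 mm. A picture is of the moment at which its call begins: read the wrist's pose just before it. camera_model takes no time and is no camera call; for the wrist camera it gives the pose at the moment of the call.
- close_job(): hands the job in, once; it reports no verdict.
The state is a dict: "time": time; "joint_positions": joint angles; "dq": joint speeds; "tau": joint torques, N m; "tool_pos": TCP position; "tcp_rot": TCP orientation; "contact_force": force on the tool from outside, world axes, zero at the start; "moment": the same for the moment, N m; "grip_width": finger opening in mm.
Only numpy, scipy, OpenCV 4.12 (cv2) and the standard library are available. Lean on these libraries where they do the work, as an engineer would, in place of code of your own. Each camera call takes 0.05 s, during which the arm holds its last target.

## Task

Make up the sample: take core pieces from the low rail and lay them one at a time in the scale's vee-shaped pan, the first pushed up against the end stop and each next one pushed up against the last, with no gap, until the pan's pointer has sunk to the mark clip, then take no more. Let every piece down slowly with the pan until the spring carries all its weight before you let go, so that the pan never drops, jumps or gets pressed to the bottom, and push the pieces together gently. Leave the other pieces on the rail and everything else on the table where they are.

Things in the scene. Friction and masses are not known exactly. Their poses are not given: they have to be found in the camera images.
- core_a: A quartzite core piece, a plain cylinder 48 mm across and 64 mm long with square sawn ends, lying on its side. Origin at its middle, on its axis; its y axis is the cylinder's axis. It weighs 0.22 to 0.50 kg, vuggy or full of heavy ore, which cannot be told by eye. All four pieces are alike and any may be used
- core_b: A quartzite core piece, a plain cylinder 48 mm across and 64 mm long with square sawn ends, lying on its side. Origin at its middle, on its axis; its y axis is the cylinder's axis. It weighs 0.22 to 0.50 kg, vuggy or full of heavy ore, which cannot be told by eye. All four pieces are alike and any may be used
- core_c: A quartzite core piece, a plain cylinder 48 mm across and 64 mm long with square sawn ends, lying on its side. Origin at its middle, on its axis; its y axis is the cylinder's axis. It weighs 0.22 to 0.50 kg, vuggy or full of heavy ore, which cannot be told by eye. All four pieces are alike and any may be used
- core_d: A quartzite core piece, a plain cylinder 48 mm across and 64 mm long with square sawn ends, lying on its side. Origin at its middle, on its axis; its y axis is the cylinder's axis. It weighs 0.22 to 0.50 kg, vuggy or full of heavy ore, which cannot be told by eye. All four pieces are alike and any may be used
- rail: The low aluminium vee rail on two feet on which the four pieces lie in one line, ends about 6 mm apart. 296 mm long along its own y axis; origin on the table under its middle. The vee (sides sloped 30 degrees, 38 mm across its lips, lips 27 mm above the table) holds the axis of a piece 44 mm above the table; the pieces stand well proud of it, so fingers can close across them (48 mm) from above
- scale: The green sprung bench scale, housing 130 x 200 mm and 75 mm high; origin on the table under its middle; y axis along the pan. The index column, a white graduated plate 40 mm wide, stands 168 mm from the origin towards +y and is 163 mm high
- pan (a joint): How far the pan has sunk, m: 0 empty, 0.056 at the bottom. It goes straight down on a barely damped spring, 0.262 N per mm (8 to 19 mm a piece), and bounces if a piece is let go with part of its weight in the hand or while pressed. A steel vee like the rail's, 214 mm long along the scale's y, open at -y, root 140 mm above the table when empty; pieces slide in it with 1.5 to 5.5 N friction
- stop (a point): The upright end plate, 42 mm wide and 36 mm high, at the pan's +y end, bent from thin sheet: a push of 5 to 10 N is plenty. It sinks with the pan. Origin on its inner face at the height and on the line of the axis of a core piece lying in the pan (168 mm above the table when empty); y axis along the pan, pieces lie towards -y from it
- seat1 (a point): Middle (on the axis) of the first core piece when it lies in the pan against the end stop, 32 mm from the stop; it sinks with the pan
- seat2 (a point): The same for the second piece, against the first, 96 mm from the stop
- seat3 (a point): The same for the third piece, if one is needed, 160 mm from the stop; there is no room for a fourth
- pointer (a point): Tip of the black pointer that the pan carries past the white index column, at the level to be read; it sinks with the pan
- mark_line (a point): The steel mark clip on the index column, at its 2 mm thick line 46 mm wide; the sample is enough when the pointer is level with it or lower. The clip is set 20 to 25 mm below the empty pan's pointer; two or three pieces are needed
- lens: Brass-cased hand lens lying on the table, 62 x 34 x 11 mm; origin under the lens. Leave alone
- wedge: Grey nylon splitter wedge, 100 x 38 x 30 mm; origin under its middle. Leave alone
- holder: Red plastic marker holder with three markers, 50 x 90 mm and about 80 mm high; origin under its middle. Leave alone
- section: Larger core section, 63 mm across, 85 mm high, standing on the cast-iron turntable (180 mm across, 38 mm high); origin at the middle of its underside. Leave alone

How it is judged:
By the outcome, as a careful person would: the job done as asked, in the order asked, and still so for the second after the job is handed in, with the robot touching nothing.
It also fails if it takes over 72 s, if anything falls off the work surface, if the arm or the gripper's body presses on something with over 40 N, if the wrist force passes 120 N, or if a joint passes its speed limit or range.

## Working session

There is one attempt and no reset: what is moved stays moved. The work goes in short steps, Python scripts to look and compute and a tool call to move; the robot and the scene stay as the last step left them, time stands still between calls to the robot, and variables do not carry over. Pictures are saved under pics/ and viewed, and the job is handed in when it is done.

Besides the shell and the picture viewer there is one more tool, called after ">>>" as name(argument=value, ...), one argument or row to a line, values as JSON. drive_tool: Moves the arm, as the interface text tells. Its arguments: {"type":"object","properties":{"deltas":{"type":"array","items":{"type":"object","properties":{"hand":{"type":"number"},"tx":{"type":"number"},"ty":{"type":"number"},"tz":{"type":"number"},"wx":{"type":"number"},"wy":{"type":"number"},"wz":{"type":"number"}}}}},"required":["deltas"]}

```bash
ls; mkdir -p pics
python3 - <<'E'
from plant import *
import cv2
print(get_obs())
for n in ("scene","side","wrist"):
    m=camera_model(n); print(n,m)
    cv2.imwrite(f"pics/{n}0.png",capture(n)[:,:,::-1])
E
```

```text
pics
{'time': 0.0, 'joint_positions': array([ 1.09597102e+00,  3.42739305e-01,  1.52499855e+00,  5.11050640e-06,
        1.27538748e+00, -1.45980981e-01]), 'dq': array([-0.00013127,  0.00106302, -0.00049652,  0.00039379,  0.00111769,
        0.00106912]), 'tau': array([ 1.36803224e-03, -4.31254506e+01, -2.44218206e+01,  7.18939933e-02,
        5.60230238e-02, -1.35536793e-04]), 'tool_pos': array([169.34376732, 496.54329077, 240.04278153]), 'tcp_rot': array([-3.14136487e+00,  1.51566477e-03,  1.24195068e+00]), 'contact_force': array([-0.11969858,  1.37239569, -0.2126619 ]), 'moment': array([ 0.00680714, -0.00945685,  0.04653139]), 'grip_width': 91.83148938612925}
scene {'fx': 611.1438235443725, 'fy': 611.1438235443725, 'cx': 326.6796786938779, 'cy': 248.0099698525695, 'rvec': array([ 1.4073165 ,  1.98841285, -0.98202314]), 'tvec': array([ 160.52365348, -235.69087569, 1685.57633397])}
side {'fx': 531.96135717955, 'fy': 531.96135717955, 'cx': 312.62240535497637, 'cy': 236.67007043283127, 'rvec': array([ 0.29443502, -2.73891126,  1.34112884]), 'tvec': array([ 550.11496204,  131.49497872, 1047.01945339])}
wrist {'fx': 383.0427126523325, 'fy': 383.0427126523325, 'cx': 322.97388149799804, 'cy': 240.58120640618273, 'rvec': array([-2.33941491, -1.67523922, -0.2605761 ]), 'tvec': array([-523.84393677,  -37.78580188,  392.15065531])}
```

View pics/scene0.png

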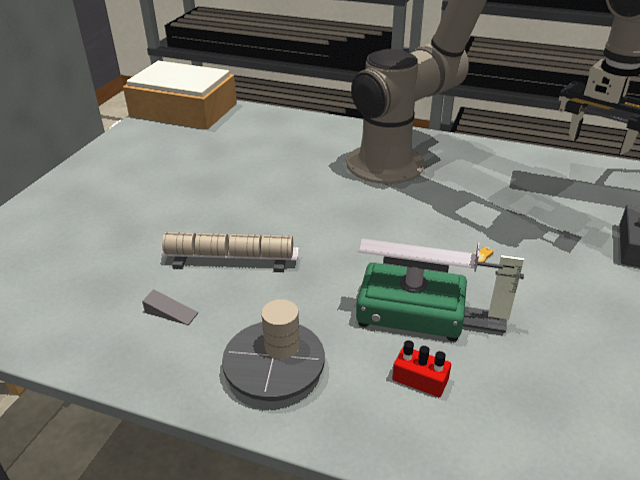

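View pics/side0.png

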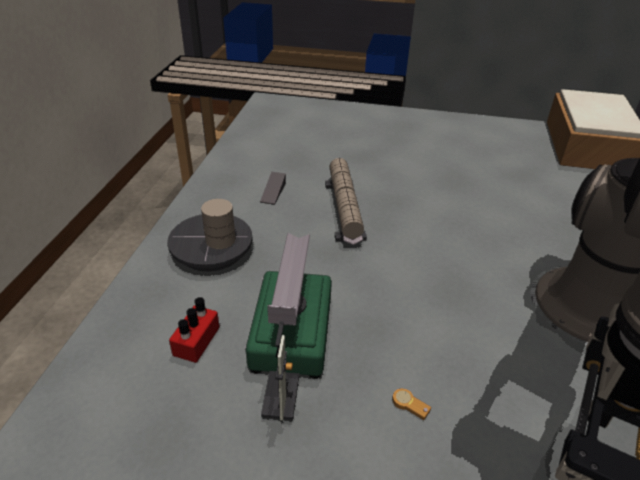

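View pics/wrist0.png

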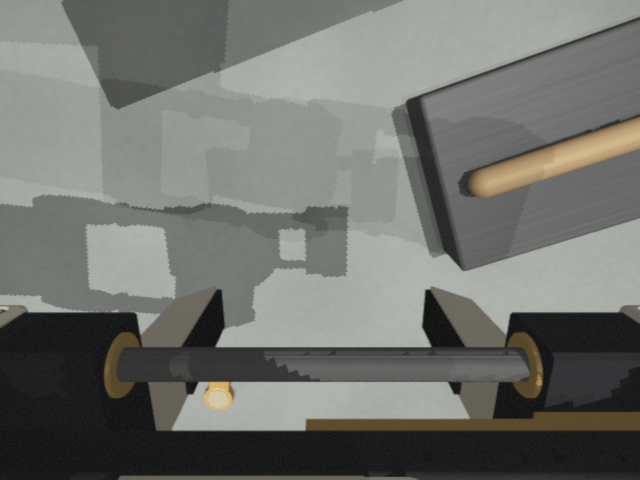

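The scene view shows the rail with its four pieces at about (165-295, 233-260). The scale's pan runs from (360,245) to (478,260), with the index column at (508,285). The side view shows the same things, seen from the +y side.

```bash
cat > h.py <<'E'
import numpy as np, cv2
from scipy.spatial.transform import Rotation as Rn
def P(m):
    K=np.array([[m['fx'],0,m['cx']],[0,m['fy'],m['cy']],[0,0,1]]); return K,np.array(m['rvec']),np.array(m['tvec'])
def proj(m,X):
    K,r,t=P(m); return cv2.projectPoints(np.atleast_2d(X).astype(float),r,t,K,None)[0][:,0]
def onz(m,px,z):
    K,r,t=P(m); R=cv2.Rodrigues(r)[0]; c=-R.T@t; px=np.atleast_2d(px).astype(float)
    d=(R.T@np.linalg.inv(K)@np.c_[px,np.ones(len(px))].T).T
    return c+d*((z-c[2])/d[:,2])[:,None]
def tri(ms,pxs):
    A=[];
    for m,p in zip(ms,pxs):
        K,r,t=P(m); M=K@np.c_[cv2.Rodrigues(r)[0],t]
        A+= [p[0]*M[2]-M[0],p[1]*M[2]-M[1]]
    X=np.linalg.svd(np.array(A))[2][-1]; return X[:3]/X[3]
E
python3 - <<'E'
from plant import *
from h import *
for n in("scene","side"):
    print(n,onz(camera_model(n),[[0,0]],0)*0+0, (lambda K,r,t:-cv2.Rodrigues(r)[0].T@t)(*P(camera_model(n))))
s=cv2.imread("pics/scene0.png");d=cv2.imread("pics/side0.png")
def z(i,x0,y0,w,h,k,f): cv2.imwrite(f"pics/{f}.png",cv2.resize(i[y0:y0+h,x0:x0+w],None,fx=k,fy=k,interpolation=cv2.INTER_CUBIC))
z(s,340,225,200,120,4,"zs_scale"); z(s,150,220,160,60,5,"zs_rail"); z(d,230,220,120,200,3,"zd_scale"); z(d,310,150,70,110,5,"zd_rail")
E
```

```text
scene [[0. 0. 0.]] [1449.00758721  343.60830787  839.52126407]
side [[0. 0. 0.]] [395.71053593 844.70037016 738.95980477]
```

View pics/zs_scale.png

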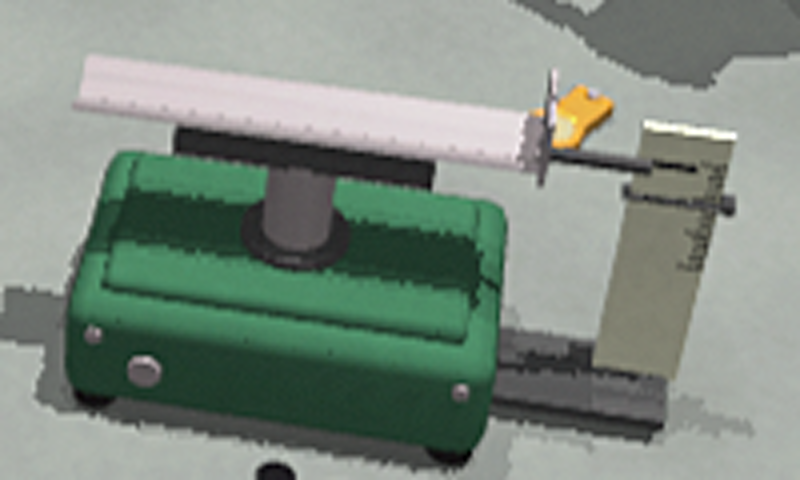

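View pics/zs_rail.png

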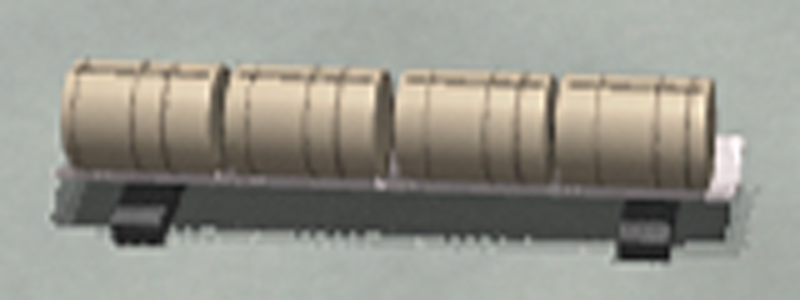

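View pics/zd_scale.png

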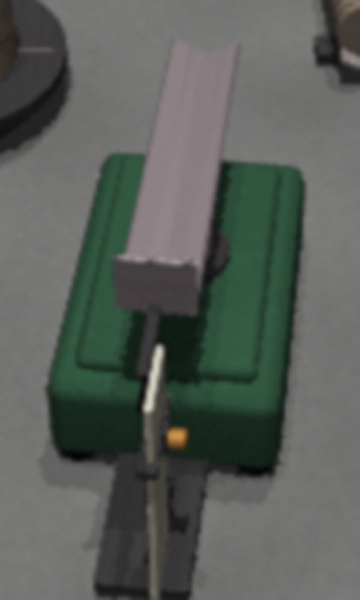

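View pics/zd_rail.png

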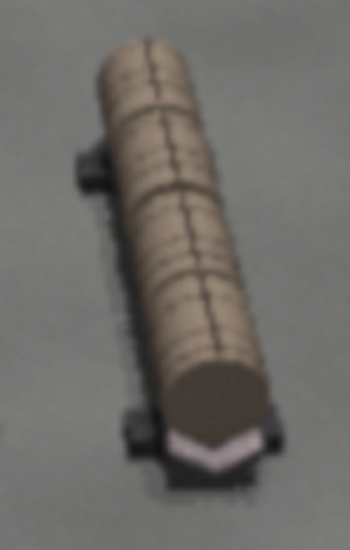

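Run:
```python
from plant import *
from h import *
S,D=camera_model("scene"),camera_model("side")
z=lambda p,k,o:np.array(p)/k+np.array(o)-0.5+0.5/k
zs=lambda *p:z(p,4,(340,225)); zd=lambda *p:z(p,3,(230,220)); rs=lambda *p:z(p,5,(150,220)); rd=lambda *p:z(p,5,(310,150))
print("lip+x -y end",tri([S,D],[zs(72,107),zd(175,42)]))
print("lip-x -y end",tri([S,D],[zs(87,55),zd(240,45)]))
print("z151 S",onz(S,[zs(72,107),zs(87,55)],151),"D",onz(D,[zd(175,42),zd(240,45)],151))
print("stop top D z=?",[onz(D,[zd(115,257),zd(200,262)],q) for q in (174,180,186)])
print("stop top -x corner", tri([S,D],[zs(552,70),zd(200,262)]))
print("stop bot +x corner", tri([S,D],[zs(542,185),zd(118,303)]))
print("col top -x?",tri([S,D],[zs(645,122),zd(160,347)]), onz(S,[zs(645,122),zs(736,135)],163))
print("base end S", onz(S,[zs(662,438)],3), onz(D,[zd(97,592),zd(187,597)],3))
# rail
for nm,a in (("near left",(68,165)),("right end axis",(715,130))): print(nm,onz(S,[rs(*a)],44))
print("end face D (axis)",onz(D,[rd(216,403)],44), "lips D",onz(D,[rd(166,432),rd(264,432)],27))
print("seams top D",onz(D,[rd(148,40),rd(158,107),rd(176,188),rd(202,272),rd(218,360)],68))
print("S top seams",onz(S,[rs(80,60),rs(225,65),rs(395,70),rs(558,75),rs(714,78)],66))
```

```text
lip+x -y end [589.23674616  99.15646815 146.61426892]
lip-x -y end [549.79282178  94.40580009 147.65398489]
z151 S [[594.30865797 100.43647547 151.        ]
 [553.67311968  95.28794064 151.        ]] D [[587.86127071 105.27716034 151.        ]
 [549.00825733  99.38553289 151.        ]]
stop top D z=? [array([[567.22921382, 309.63607929, 174.        ],
       [525.5379589 , 303.77067955, 174.        ]]), array([[565.40764695, 315.31858222, 180.        ],
       [524.15916251, 309.51547434, 180.        ]]), array([[563.58608007, 321.00108515, 186.        ],
       [522.78036612, 315.26026913, 186.        ]])]
stop top -x corner [525.4841521  305.18663931 174.81482656]
stop bot +x corner [566.98154441 311.48097461 141.93080741]
col top -x? [533.79805267 350.14441651 161.82722467] [[534.77616549 349.76662056 163.        ]
 [530.90527046 389.00986316 163.        ]]
base end S [[562.78696026 387.97966718   3.        ]] [[562.34182004 385.21453455   3.        ]
 [515.77126249 377.98995002   3.        ]]
near left [[ 601.9560665  -324.77605567   44.        ]]
right end axis [[488.41228623 -75.19553424  44.        ]]
end face D (axis) [[489.23258013 -72.6187339   44.        ]] lips D [[509.77011863 -69.35970722  27.        ]
 [467.92617049 -78.97174915  27.        ]]
seams top D [[ 564.71484953 -335.77630052   68.        ]
 [ 548.93994842 -271.84656031   68.        ]
 [ 528.7213081  -201.45255851   68.        ]
 [ 506.36631603 -135.49256713   68.        ]
 [ 489.64299902  -71.24263565   68.        ]]
S top seams [[ 559.41190268 -340.71215866   66.        ]
 [ 541.94392801 -279.86181226   66.        ]
 [ 521.00396674 -209.1671636    66.        ]
 [ 501.15545813 -141.63537923   66.        ]
 [ 481.05143853  -77.78425013   66.        ]]
```

Run:
```python
import plant
print([n for n in dir(plant) if n[0]!='_'])
print(getattr(plant,'tcp_to_tips',None))
from h import *
from plant import *
m=camera_model('wrist');K,r,t=P(m);R=cv2.Rodrigues(r)[0];c=-R.T@t
o=get_obs();T=Rn.from_euler('xyz',o['tcp_rot']).as_matrix()
print("cam in tool",T.T@(c-o['tool_pos']),"cam axes in tool\n",T.T@R.T)
for i in range(4): print(get_obs()['contact_force'],get_obs()['time'])
```

```text
['Unreachable', 'camera_model', 'capture', 'close_job', 'get_obs', 'tcp_to_tips']
14.0
cam in tool [  -0.65580119  -84.01005012 -144.31491914] cam axes in tool
 [[ 9.99999698e-01  5.64907410e-04  5.33520106e-04]
 [-7.00852050e-04  9.52227116e-01  3.05389962e-01]
 [-3.35515259e-04 -3.05390243e-01  9.52227224e-01]]
[-0.53704702 -0.12644248  0.05560191] 0.15
[-0.53704702 -0.12644248  0.05560191] 0.15
[-0.53704702 -0.12644248  0.05560191] 0.15
[-0.53704702 -0.12644248  0.05560191] 0.15
```

>>> drive_tool(
  deltas=[
    {"hand": -1,"wz": 1},
    {"hand": -1,"wz": 1},
    {"hand": -1,"wz": 1},
    {"hand": -1,"wz": 1},
    {"hand": -1,"wz": 1},
    {"hand": -1,"wz": 1},
    {"hand": -1,"wz": 1},
    {"hand": -1,"wz": 1},
    {"hand": -1,"wz": 1},
    {"hand": -1,"wz": 1},
    {"hand": -1,"wz": 1},
    {"hand": -1,"wz": 0.06},
  ],
)

```text
invalid input
```

>>> drive_tool(
  deltas=[
    {"hand": -1,"tx": 0.1,"ty": 0.5},
    {"hand": -1,"tx": 0.2,"ty": 0.96},
    {"hand": -1,"tx": 0.2,"ty": 0.96},
    {"hand": -1,"tx": 0.2,"ty": 0.96},
    {"hand": -1,"tx": 0.2,"ty": 0.96},
    {"hand": -1,"tx": 0.2,"ty": 0.96},
    {"hand": -1,"tx": 0.2,"ty": 0.96},
    {"hand": -1,"tx": 0.2,"ty": 0.96},
    {"hand": -1,"tx": 0.2,"ty": 0.96},
    {"hand": -1,"tx": 0.2,"ty": 0.96},
    {"hand": -1,"tx": 0.2,"ty": 0.96},
    {"hand": -1,"tx": 0.2,"ty": 0.96},
    {"hand": -1,"tx": 0.2,"ty": 0.96},
    {"hand": -1,"tx": 0.2,"ty": 0.96},
    {"hand": -1,"tx": 0.2,"ty": 0.96},
    {"hand": -1,"tx": 0.2,"ty": 0.96},
    {"hand": -1,"tx": 0.2,"ty": 0.96},
    {"hand": -1,"tx": 0.2,"ty": 0.96},
    {"hand": -1,"tx": 0.2,"ty": 0.96},
    {"hand": -1,"tx": 0.1,"ty": 0.5},
  ],
)

```text
invalid input
```

>>> drive_tool(
  deltas=[
    {"hand": -1},
    {"hand": -1},
    {"hand": -1},
  ],
)

```text
invalid input
```

Run:
```python
from plant import *
import cv2
print(get_obs()['tool_pos'],get_obs()['tcp_rot'],camera_model('wrist'))
cv2.imwrite("pics/w1.png",capture("wrist")[:,:,::-1])
```

```text
[169.35142076 496.63189864 240.16707192] [-3.14140407e+00  1.19455731e-03  1.24202031e+00] {'fx': 383.0427126523325, 'fy': 383.0427126523325, 'cx': 322.97388149799804, 'cy': 240.58120640618273, 'rvec': array([-2.33950701, -1.67524269, -0.26086922]), 'tvec': array([-523.95738178,  -37.79369724,  392.12382162])}
```

View pics/w1.png

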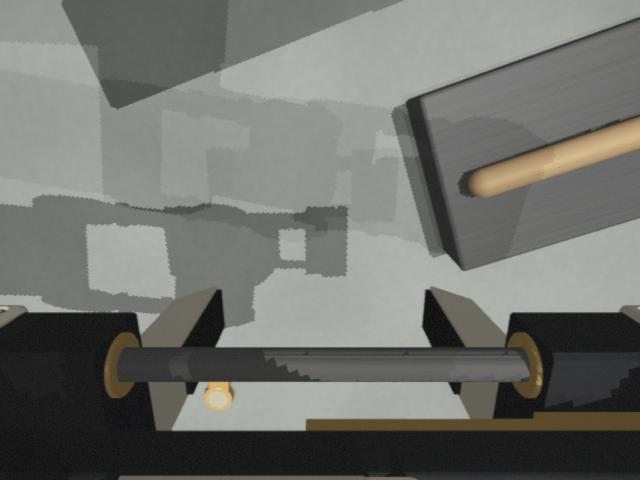

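Nothing moved, because all three calls were refused. Each row probably needs all seven keys.

>>> drive_tool(
  deltas=[
    {"hand": -1,"tx": 0,"ty": 0,"tz": 0,"wx": 0,"wy": 0,"wz": 1},
    {"hand": -1,"tx": 0,"ty": 0,"tz": 0,"wx": 0,"wy": 0,"wz": 1},
    {"hand": -1,"tx": 0,"ty": 0,"tz": 0,"wx": 0,"wy": 0,"wz": 1},
    {"hand": -1,"tx": 0,"ty": 0,"tz": 0,"wx": 0,"wy": 0,"wz": 1},
    {"hand": -1,"tx": 0,"ty": 0,"tz": 0,"wx": 0,"wy": 0,"wz": 1},
    {"hand": -1,"tx": 0,"ty": 0,"tz": 0,"wx": 0,"wy": 0,"wz": 1},
    {"hand": -1,"tx": 0,"ty": 0,"tz": 0,"wx": 0,"wy": 0,"wz": 1},
    {"hand": -1,"tx": 0,"ty": 0,"tz": 0,"wx": 0,"wy": 0,"wz": 1},
    {"hand": -1,"tx": 0,"ty": 0,"tz": 0,"wx": 0,"wy": 0,"wz": 1},
    {"hand": -1,"tx": 0,"ty": 0,"tz": 0,"wx": 0,"wy": 0,"wz": 1},
    {"hand": -1,"tx": 0,"ty": 0,"tz": 0,"wx": 0,"wy": 0,"wz": 1},
    {"hand": -1,"tx": 0,"ty": 0,"tz": 0,"wx": 0,"wy": 0,"wz": 0.06},
  ],
)

```text
time: 1.2
tool_pos: [169.5, 496.8, 240.5]
tcp_rot: [3.141, 0.0, 0.274]
contact_force: [-0.3, 0.1, -0.8]
grip_width: 91.7
```

>>> drive_tool(
  deltas=[
    {"hand": -1,"tx": 0.1,"ty": 0.5,"tz": 0,"wx": 0,"wy": 0,"wz": 0},
    {"hand": -1,"tx": 0.2,"ty": 0.96,"tz": 0,"wx": 0,"wy": 0,"wz": 0},
    {"hand": -1,"tx": 0.2,"ty": 0.96,"tz": 0,"wx": 0,"wy": 0,"wz": 0},
    {"hand": -1,"tx": 0.2,"ty": 0.96,"tz": 0,"wx": 0,"wy": 0,"wz": 0},
    {"hand": -1,"tx": 0.2,"ty": 0.96,"tz": 0,"wx": 0,"wy": 0,"wz": 0},
    {"hand": -1,"tx": 0.2,"ty": 0.96,"tz": 0,"wx": 0,"wy": 0,"wz": 0},
    {"hand": -1,"tx": 0.2,"ty": 0.96,"tz": 0,"wx": 0,"wy": 0,"wz": 0},
    {"hand": -1,"tx": 0.2,"ty": 0.96,"tz": 0,"wx": 0,"wy": 0,"wz": 0},
    {"hand": -1,"tx": 0.2,"ty": 0.96,"tz": 0,"wx": 0,"wy": 0,"wz": 0},
    {"hand": -1,"tx": 0.2,"ty": 0.96,"tz": 0,"wx": 0,"wy": 0,"wz": 0},
    {"hand": -1,"tx": 0.2,"ty": 0.96,"tz": 0,"wx": 0,"wy": 0,"wz": 0},
    {"hand": -1,"tx": 0.2,"ty": 0.96,"tz": 0,"wx": 0,"wy": 0,"wz": 0},
    {"hand": -1,"tx": 0.2,"ty": 0.96,"tz": 0,"wx": 0,"wy": 0,"wz": 0},
    {"hand": -1,"tx": 0.2,"ty": 0.96,"tz": 0,"wx": 0,"wy": 0,"wz": 0},
    {"hand": -1,"tx": 0.2,"ty": 0.96,"tz": 0,"wx": 0,"wy": 0,"wz": 0},
    {"hand": -1,"tx": 0.2,"ty": 0.96,"tz": 0,"wx": 0,"wy": 0,"wz": 0},
    {"hand": -1,"tx": 0.2,"ty": 0.96,"tz": 0,"wx": 0,"wy": 0,"wz": 0},
    {"hand": -1,"tx": 0.2,"ty": 0.96,"tz": 0,"wx": 0,"wy": 0,"wz": 0},
    {"hand": -1,"tx": 0.2,"ty": 0.96,"tz": 0,"wx": 0,"wy": 0,"wz": 0},
    {"hand": -1,"tx": 0.1,"ty": 0.5,"tz": 0,"wx": 0,"wy": 0,"wz": 0},
  ],
)

```text
time: 2.87
tool_pos: [516.8, -168.8, 240.3]
tcp_rot: [3.14, -0.0, 0.277]
contact_force: [0.0, -0.5, -0.5]
grip_width: 91.6
```

>>> drive_tool(
  deltas=[
    {"hand": -1,"tx": 0,"ty": 0,"tz": 0,"wx": 0,"wy": 0,"wz": 0},
    {"hand": -1,"tx": 0,"ty": 0,"tz": 0,"wx": 0,"wy": 0,"wz": 0},
    {"hand": -1,"tx": 0,"ty": 0,"tz": 0,"wx": 0,"wy": 0,"wz": 0},
  ],
)

```text
time: 3.12
tool_pos: [515.1, -164.3, 240.4]
tcp_rot: [-3.14, 0.001, 0.278]
contact_force: [0.8, 0.2, 0.4]
grip_width: 92.2
```

Run:
```python
from plant import *
import cv2
print(get_obs()['tool_pos'],get_obs()['tcp_rot'])
m=camera_model('wrist')
cv2.imwrite("pics/w1.png",capture("wrist")[:,:,::-1])
import pickle; pickle.dump(m,open("w1.pkl","wb"))
```

```text
[ 515.08164718 -164.25915353  240.38990462] [-3.14049844e+00  6.51660251e-04  2.78189018e-01]
```

View pics/w1.png

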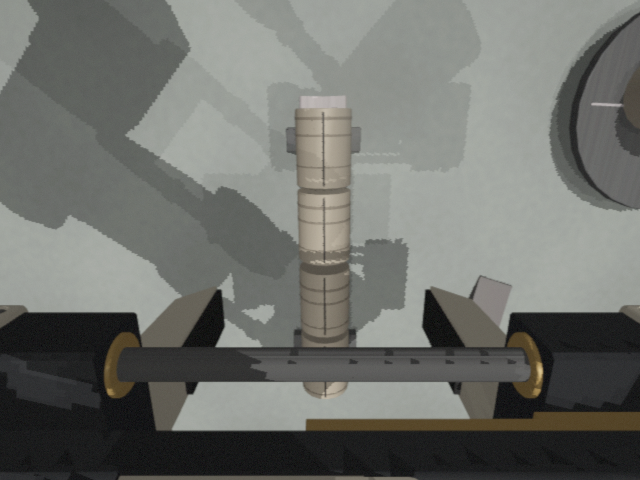

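Run:
```python
import pickle
from h import *
m=pickle.load(open("w1.pkl","rb"))
img=cv2.imread("pics/w1.png");cv2.imwrite("pics/w1z.png",cv2.resize(img[85:345,270:380],None,fx=2.3,fy=2.3,interpolation=cv2.INTER_CUBIC))
K,r,t=P(m);print("cam",-cv2.Rodrigues(r)[0].T@t)
for z in(68,):print(z,onz(m,[[323.5,108],[323.5,189],[324,265],[325.5,336]],z))
a=onz(m,[[323.5,130],[325.5,310]],55);d=a[0]-a[1];print(a,np.arctan2(-d[0],d[1]))
```

```text
cam [491.43857322 -84.66234173 384.74644305]
68 [[ 489.40707277  -77.35114401   68.        ]
 [ 506.97695777 -138.60715437   68.        ]
 [ 526.09205651 -203.64338692   68.        ]
 [ 547.26497455 -272.22635588   68.        ]]
[[ 494.06776829  -93.59090973   55.        ]
 [ 541.66942489 -252.59170464   55.        ]] 0.29088788220343487
```

View pics/w1z.png

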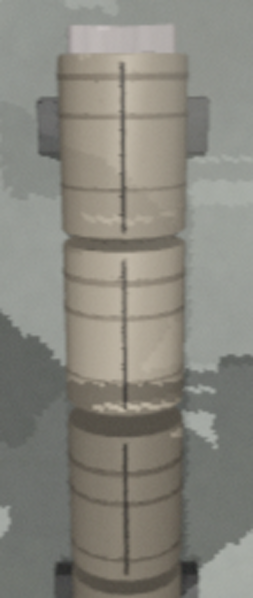

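>>> drive_tool(
  deltas=[
    {"hand": -1,"tx": -0.02,"ty": -0.73,"tz": 0,"wx": 0,"wy": 0,"wz": 0},
    {"hand": -1,"tx": 0,"ty": -0.74,"tz": 0.2,"wx": 0,"wy": 0,"wz": 0},
    {"hand": -1,"tx": 0,"ty": 0,"tz": 0.9,"wx": 0,"wy": 0,"wz": 0},
    {"hand": -1,"tx": 0,"ty": 0,"tz": 0.9,"wx": 0,"wy": 0,"wz": 0},
    {"hand": -1,"tx": 0,"ty": 0,"tz": 0.9,"wx": 0,"wy": 0,"wz": 0},
    {"hand": -1,"tx": 0,"ty": 0,"tz": 0.9,"wx": 0,"wy": 0,"wz": 0},
    {"hand": -1,"tx": 0,"ty": 0,"tz": 0.5,"wx": 0,"wy": 0,"wz": 0},
    {"hand": -1,"tx": 0,"ty": 0,"tz": 0.4,"wx": 0,"wy": 0,"wz": 0},
    {"hand": -1,"tx": 0,"ty": 0,"tz": 0.2,"wx": 0,"wy": 0,"wz": 0},
    {"hand": -1,"tx": 0,"ty": 0,"tz": 0,"wx": 0,"wy": 0,"wz": 0},
    {"hand": -1,"tx": 0,"ty": 0,"tz": 0,"wx": 0,"wy": 0,"wz": 0},
  ],
)

```text
time: 4.08
tool_pos: [498.9, -108.1, 45.4]
tcp_rot: [3.141, -0.001, 0.278]
contact_force: [0.3, 0.3, 0.3]
grip_width: 91.8
```

>>> drive_tool(
  deltas=[
    {"hand": -1,"tx": 0,"ty": 0,"tz": 0.09,"wx": 0,"wy": 0,"wz": 0},
    {"hand": 0,"tx": 0,"ty": 0,"tz": 0,"wx": 0,"wy": 0,"wz": 0},
    {"hand": 1,"tx": 0,"ty": 0,"tz": 0,"wx": 0,"wy": 0,"wz": 0},
    {"hand": 1,"tx": 0,"ty": 0,"tz": 0,"wx": 0,"wy": 0,"wz": 0},
    {"hand": 1,"tx": 0,"ty": 0,"tz": 0,"wx": 0,"wy": 0,"wz": 0},
    {"hand": 1,"tx": 0,"ty": 0,"tz": 0,"wx": 0,"wy": 0,"wz": 0},
    {"hand": 1,"tx": 0,"ty": 0,"tz": 0,"wx": 0,"wy": 0,"wz": 0},
  ],
)

```text
time: 4.67
tool_pos: [498.8, -108.6, 41.2]
tcp_rot: [3.142, -0.0, 0.277]
contact_force: [0.9, 0.5, 0.2]
grip_width: 56.4
```

>>> drive_tool(
  deltas=[
    {"hand": 1,"tx": 0,"ty": 0,"tz": 0,"wx": 0,"wy": 0,"wz": 0},
    {"hand": 1,"tx": 0,"ty": 0,"tz": 0,"wx": 0,"wy": 0,"wz": 0},
    {"hand": 1,"tx": 0,"ty": 0,"tz": 0,"wx": 0,"wy": 0,"wz": 0},
    {"hand": 1,"tx": 0,"ty": 0,"tz": 0,"wx": 0,"wy": 0,"wz": 0},
  ],
)

```text
time: 5.0
tool_pos: [499.1, -108.6, 41.2]
tcp_rot: [3.141, -0.001, 0.277]
contact_force: [1.7, 0.2, -0.4]
grip_width: 47.6
```

>>> drive_tool(
  deltas=[
    {"hand": 1,"tx": 0,"ty": 0,"tz": -0.1,"wx": 0,"wy": 0,"wz": 0},
    {"hand": 1,"tx": 0,"ty": 0,"tz": -0.3,"wx": 0,"wy": 0,"wz": 0},
    {"hand": 1,"tx": 0,"ty": 0,"tz": -0.7,"wx": 0,"wy": 0,"wz": 0},
    {"hand": 1,"tx": 0,"ty": 0,"tz": -0.8,"wx": 0,"wy": 0,"wz": 0},
    {"hand": 1,"tx": 0,"ty": 0,"tz": -0.8,"wx": 0,"wy": 0,"wz": 0},
    {"hand": 1,"tx": 0,"ty": 0,"tz": -0.8,"wx": 0,"wy": 0,"wz": 0},
    {"hand": 1,"tx": 0,"ty": 0,"tz": -0.8,"wx": 0,"wy": 0,"wz": 0.3},
    {"hand": 1,"tx": 0,"ty": 0,"tz": -0.5,"wx": 0,"wy": 0,"wz": 0.8},
    {"hand": 1,"tx": 0,"ty": 0,"tz": -0.2,"wx": 0,"wy": 0,"wz": 0.78},
  ],
)

```text
time: 5.75
tool_pos: [499.1, -108.8, 244.3]
tcp_rot: [3.14, -0.003, 0.11]
contact_force: [0.2, -0.1, -4.9]
grip_width: 47.6
```

>>> drive_tool(
  deltas=[
    {"hand": 1,"tx": 0.13,"ty": -0.39,"tz": 0,"wx": 0,"wy": 0,"wz": 0},
    {"hand": 1,"tx": 0.26,"ty": -0.78,"tz": 0,"wx": 0,"wy": 0,"wz": 0},
    {"hand": 1,"tx": 0.26,"ty": -0.78,"tz": 0,"wx": 0,"wy": 0,"wz": 0},
    {"hand": 1,"tx": 0.26,"ty": -0.78,"tz": 0,"wx": 0,"wy": 0,"wz": 0},
    {"hand": 1,"tx": 0.26,"ty": -0.78,"tz": 0,"wx": 0,"wy": 0,"wz": 0},
    {"hand": 1,"tx": 0.26,"ty": -0.78,"tz": 0,"wx": 0,"wy": 0,"wz": 0},
    {"hand": 1,"tx": 0.26,"ty": -0.78,"tz": 0,"wx": 0,"wy": 0,"wz": 0},
    {"hand": 1,"tx": 0.26,"ty": -0.78,"tz": 0,"wx": 0,"wy": 0,"wz": 0},
    {"hand": 1,"tx": 0.26,"ty": -0.78,"tz": 0,"wx": 0,"wy": 0,"wz": 0},
    {"hand": 1,"tx": 0.13,"ty": -0.39,"tz": 0,"wx": 0,"wy": 0,"wz": 0},
    {"hand": 1,"tx": 0,"ty": 0,"tz": 0,"wx": 0,"wy": 0,"wz": 0},
    {"hand": 1,"tx": 0,"ty": 0,"tz": 0,"wx": 0,"wy": 0,"wz": 0},
    {"hand": 1,"tx": 0,"ty": 0,"tz": 0,"wx": 0,"wy": 0,"wz": 0},
  ],
)

```text
time: 6.83
tool_pos: [559.4, 180.3, 240.4]
tcp_rot: [3.141, 0.002, 0.113]
contact_force: [-0.2, -0.0, -3.9]
grip_width: 47.2
```

Run:
```python
from plant import *
import cv2,pickle,numpy as np
o=get_obs();print(o['tool_pos'],o['tcp_rot'],o['time'])
m=camera_model('wrist');pickle.dump(m,open("w2.pkl","wb"))
F=[o['contact_force']]
cv2.imwrite("pics/w2.png",capture("wrist")[:,:,::-1])
for i in range(15): capture("side");F.append(get_obs()['contact_force'])
cv2.imwrite("pics/side2.png",capture("side")[:,:,::-1])
cv2.imwrite("pics/scene2.png",capture("scene")[:,:,::-1])
F=np.array(F);print(F.mean(0),F.std(0),F[:,2].round(1),get_obs()['grip_width'])
```

```text
[559.39959021 180.26256279 240.37458557] [3.14083474e+00 2.36219032e-03 1.12779466e-01] 6.8333
[-0.16902598 -0.05208574 -4.63401287] [0.48600848 0.36751649 0.51429166] [-3.9 -4.4 -3.6 -4.8 -4.7 -4.8 -4.9 -5.  -4.  -5.  -5.5 -4.7 -5.3 -4.9
 -4.4 -4. ] 47.23508357470791
```

View pics/w2.png

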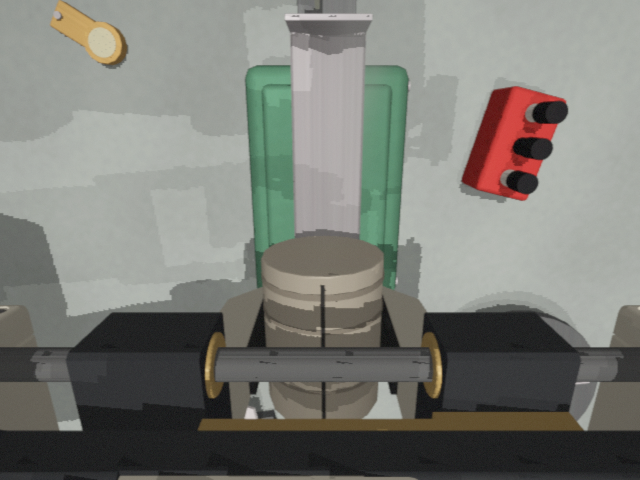

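Run:
```python
import pickle
from h import *
m=pickle.load(open("w2.pkl","rb"))
img=cv2.imread("pics/w2.png");cv2.imwrite("pics/w2z.png",cv2.resize(img[0:250,240:420],None,fx=3,fy=2.4*1,interpolation=cv2.INTER_CUBIC))
K,r,t=P(m);print("cam",-cv2.Rodrigues(r)[0].T@t)
for z in(176,186):
  a=onz(m,[[285.5,16],[371.5,16]],z);print(z,a,np.linalg.norm(a[0]-a[1]))
a=onz(m,[[293,60],[365,60],[295.5,225],[359.5,225]],151)
print(a,np.linalg.norm(a[0]-a[1]),np.linalg.norm(a[2]-a[3]))
d=(a[0]+a[1]-a[2]-a[3])/2;print((a[0]+a[1])/2,(a[2]+a[3])/2,np.arctan2(-d[0],d[1]))
s=cv2.imread("pics/scene2.png");cv2.imwrite("pics/s2z.png",cv2.resize(s[225:315,440:540],None,fx=6,fy=6,interpolation=cv2.INTER_CUBIC))
```

```text
cam [549.47808663 262.79838548 384.57931652]
176 [[525.69850665 306.84136458 176.        ]
 [566.82011903 311.50075961 176.        ]] 41.38474316470175
186 [[526.83858038 304.72979476 186.        ]
 [565.98868317 309.16580259 186.        ]] 39.40061818739643
[[528.80074862 291.02225513 151.        ]
 [568.58995366 295.54143109 151.        ]
 [538.8825047  196.37189543 151.        ]
 [579.08316529 200.98561003 151.        ]] 40.04502202669564 40.46454589377175
[548.69535114 293.28184311 151.        ] [558.98283499 198.67875273 151.        ] 0.10831801230760879
```

View pics/w2z.png

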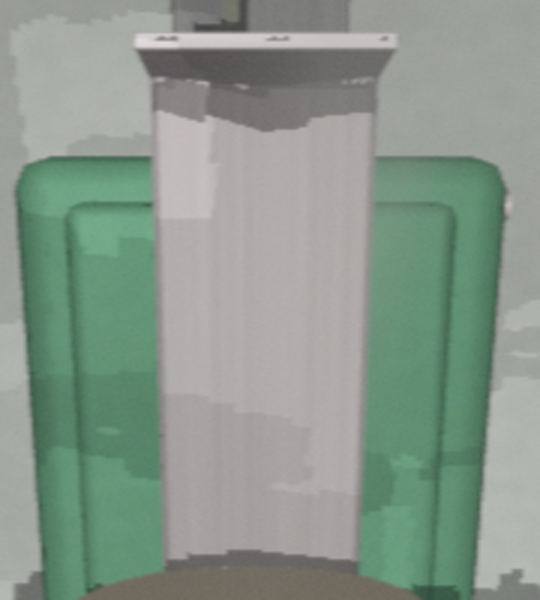

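View pics/s2z.png

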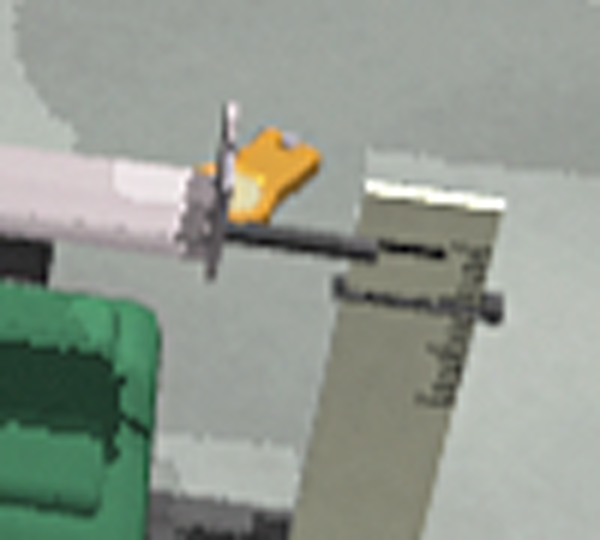

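>>> drive_tool(
  deltas=[
    {"hand": 1,"tx": 0.02,"ty": -0.4,"tz": 0,"wx": 0,"wy": 0,"wz": 0},
    {"hand": 1,"tx": 0.03,"ty": -0.8,"tz": 0,"wx": 0,"wy": 0,"wz": 0},
    {"hand": 1,"tx": 0,"ty": -0.7,"tz": 0,"wx": 0,"wy": 0,"wz": 0},
    {"hand": 1,"tx": 0,"ty": -0.36,"tz": 0.3,"wx": 0,"wy": 0,"wz": 0},
    {"hand": 1,"tx": 0,"ty": 0,"tz": 0.6,"wx": 0,"wy": 0,"wz": 0},
    {"hand": 1,"tx": 0,"ty": 0,"tz": 0.4,"wx": 0,"wy": 0,"wz": 0},
    {"hand": 1,"tx": 0,"ty": 0,"tz": 0.25,"wx": 0,"wy": 0,"wz": 0},
    {"hand": 1,"tx": 0,"ty": 0,"tz": 0.1,"wx": 0,"wy": 0,"wz": 0},
    {"hand": 1,"tx": 0,"ty": 0,"tz": 0.05,"wx": 0,"wy": 0,"wz": 0},
    {"hand": 1,"tx": 0,"ty": 0,"tz": 0,"wx": 0,"wy": 0,"wz": 0},
  ],
)

```text
time: 8.57
tool_pos: [552.4, 270.8, 173.4]
tcp_rot: [-3.141, -0.001, 0.112]
contact_force: [-0.4, 0.2, -4.2]
grip_width: 47.2
```

```bash
cat > w.py <<'E'
import sys
from plant import *
import cv2,pickle,numpy as np
def snap(tag,cams=("wrist","scene","side"),n=0):
    F=[]
    for c in cams:
        o=get_obs();F.append(o['contact_force'])
        m=camera_model(c); im=capture(c)[:,:,::-1]
        pickle.dump(m,open(f"{c}_{tag}.pkl","wb")); cv2.imwrite(f"pics/{c}_{tag}.png",im)
    for i in range(n): capture("side");F.append(get_obs()['contact_force'])
    o=get_obs();F.append(o['contact_force']);F=np.array(F)
    print("t",o['time'],"pos",o['tool_pos'].round(2),o['tcp_rot'].round(4),"F",F.mean(0).round(2),"se",(F.std(0)/len(F)**.5).round(2),"grip",round(o['grip_width'],1))
E
python3 -c "
from w import *
snap('3',n=3)
s=cv2.imread('pics/scene_3.png');cv2.imwrite('pics/s3z.png',cv2.resize(s[215:315,400:540],None,fx=5,fy=5,interpolation=cv2.INTER_CUBIC))
"
```

```text
t 8.8667 pos [552.28 271.04 173.92] [-3.1412e+00 -1.4000e-03  1.1260e-01] F [ 0.13 -0.13 -4.54] se [0.27 0.16 0.15] grip 47.4
```

View pics/s3z.png

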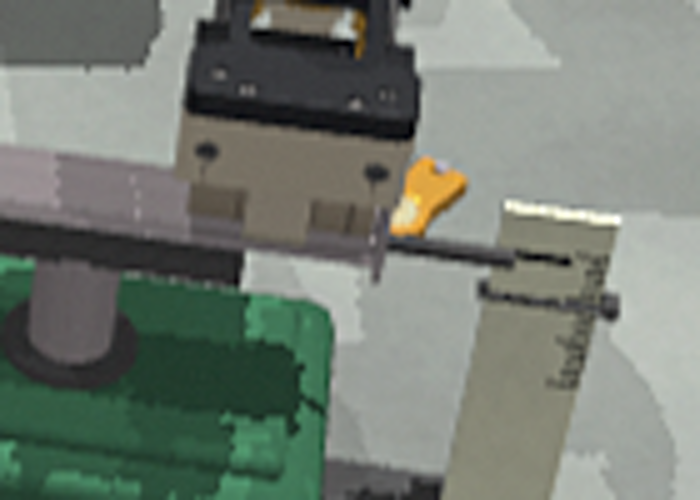

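View pics/wrist_3.png

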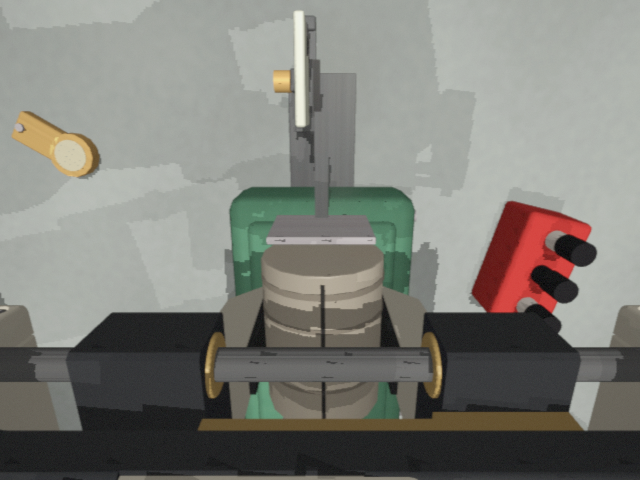

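View pics/side_3.png

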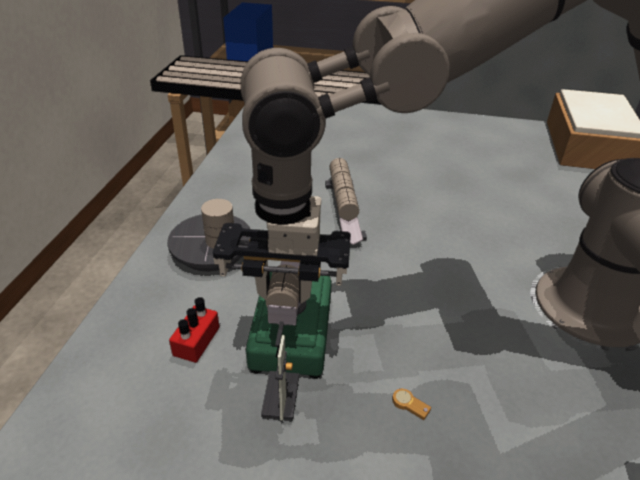

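Run:
```python
import pickle
from h import *
m=pickle.load(open("wrist_3.pkl","rb"));S=pickle.load(open("scene_3.pkl","rb"))
for z in (174,176,178,180,186):
  a=onz(m,[[267.5,242.5],[375,242.5],[321,236.5]],z);print(z,a.round(1).tolist(),np.linalg.norm(a[0]-a[1]).round(2))
# piece front face rim, fitted vs tcp
tcp=np.array([552.28,271.04,173.92]);yw=.1126;ax=np.array([-np.sin(yw),np.cos(yw),0]);lat=np.array([np.cos(yw),np.sin(yw),0])
c=tcp+[0,0,2.8]
for e in (31,32.8,35):
  for th in (0,90,180): print(e,th,proj(m,c+e*ax+24*(np.cos(np.radians(th))*lat+np.array([0,0,np.sin(np.radians(th))]))).round(1))
i=cv2.imread("pics/wrist_3.png");cv2.imwrite("pics/w3z.png",cv2.resize(i[205:305,240:400],None,fx=4.5,fy=4.5,interpolation=cv2.INTER_CUBIC))
```

```text
174 [[525.6, 304.1, 174.0], [567.7, 308.9, 174.0], [546.3, 309.0, 174.0]] 42.41
176 [[525.8, 304.8, 176.0], [567.4, 309.5, 176.0], [546.2, 309.6, 176.0]] 41.82
178 [[526.1, 305.5, 178.0], [567.0, 310.1, 178.0], [546.2, 310.2, 178.0]] 41.23
180 [[526.3, 306.2, 180.0], [566.7, 310.7, 180.0], [546.1, 310.8, 180.0]] 40.64
186 [[527.0, 308.2, 186.0], [565.6, 312.6, 186.0], [545.9, 312.7, 186.0]] 38.87
31 0 [[386.6 256.5]]
31 90 [[325.7 281.4]]
31 180 [[264.  256.5]]
32.8 0 [[386.8 252.2]]
32.8 90 [[325.7 276.4]]
32.8 180 [[263.8 252.1]]
35 0 [[387.1 246.8]]
35 90 [[325.8 270.2]]
35 180 [[263.5 246.8]]
```

View pics/w3z.png

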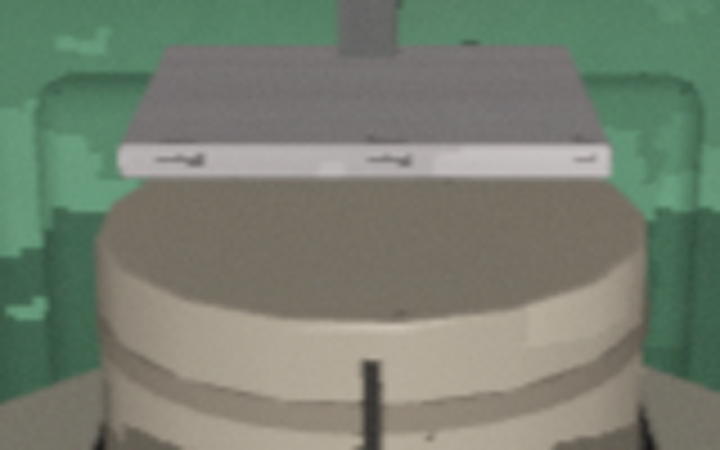

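>>> drive_tool(
  deltas=[
    {"hand": 1,"tx": -0.016,"ty": 0,"tz": 0.05,"wx": 0,"wy": 0,"wz": 0},
    {"hand": 1,"tx": 0,"ty": 0,"tz": 0.05,"wx": 0,"wy": 0,"wz": 0},
    {"hand": 1,"tx": 0,"ty": 0,"tz": 0.04,"wx": 0,"wy": 0,"wz": 0},
    {"hand": 1,"tx": 0,"ty": 0,"tz": 0.02,"wx": 0,"wy": 0,"wz": 0},
    {"hand": 1,"tx": 0,"ty": 0,"tz": 0.02,"wx": 0,"wy": 0,"wz": 0},
    {"hand": 1,"tx": 0,"ty": 0,"tz": 0.02,"wx": 0,"wy": 0,"wz": 0},
    {"hand": 1,"tx": 0,"ty": 0,"tz": 0.02,"wx": 0,"wy": 0,"wz": 0},
    {"hand": 1,"tx": 0,"ty": 0,"tz": 0.02,"wx": 0,"wy": 0,"wz": 0},
    {"hand": 1,"tx": 0,"ty": 0,"tz": 0.02,"wx": 0,"wy": 0,"wz": 0},
    {"hand": 1,"tx": 0,"ty": 0,"tz": 0.02,"wx": 0,"wy": 0,"wz": 0},
    {"hand": 1,"tx": 0,"ty": 0,"tz": 0.02,"wx": 0,"wy": 0,"wz": 0},
    {"hand": 1,"tx": 0,"ty": 0,"tz": 0.02,"wx": 0,"wy": 0,"wz": 0},
    {"hand": 1,"tx": 0,"ty": 0,"tz": 0.02,"wx": 0,"wy": 0,"wz": 0},
    {"hand": 1,"tx": 0,"ty": 0,"tz": 0.02,"wx": 0,"wy": 0,"wz": 0},
    {"hand": 1,"tx": 0,"ty": 0,"tz": 0.02,"wx": 0,"wy": 0,"wz": 0},
    {"hand": 1,"tx": 0,"ty": 0,"tz": 0.01,"wx": 0,"wy": 0,"wz": 0},
    {"hand": 1,"tx": 0,"ty": 0,"tz": 0,"wx": 0,"wy": 0,"wz": 0},
  ],
)

```text
time: 10.28
tool_pos: [551.4, 271.0, 157.5]
tcp_rot: [-3.141, -0.0, 0.113]
contact_force: [-0.6, 0.5, -3.0]
grip_width: 47.3
```

```bash
python3 -c "
from w import *
snap('4',cams=('wrist','scene'),n=8)
s=cv2.imread('pics/scene_4.png');cv2.imwrite('pics/s4z.png',cv2.resize(s[215:315,400:540],None,fx=5,fy=5,interpolation=cv2.INTER_CUBIC))
"
```

```text
t 10.7833 pos [551.39 270.97 157.6 ] [-3.1415e+00 -3.0000e-04  1.1280e-01] F [-0.08 -0.07 -2.8 ] se [0.13 0.18 0.08] grip 47.3
```

View pics/s4z.png

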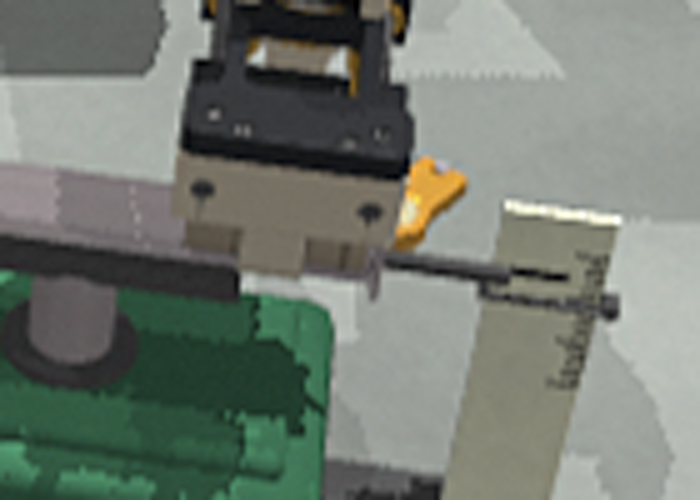

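>>> drive_tool(
  deltas=[
    {"hand": 1,"tx": 0,"ty": 0,"tz": 0.01,"wx": 0,"wy": 0,"wz": 0},
    {"hand": 1,"tx": 0,"ty": 0,"tz": 0.02,"wx": 0,"wy": 0,"wz": 0},
    {"hand": 1,"tx": 0,"ty": 0,"tz": 0.02,"wx": 0,"wy": 0,"wz": 0},
    {"hand": 1,"tx": 0,"ty": 0,"tz": 0.02,"wx": 0,"wy": 0,"wz": 0},
    {"hand": 1,"tx": 0,"ty": 0,"tz": 0.02,"wx": 0,"wy": 0,"wz": 0},
    {"hand": 1,"tx": 0,"ty": 0,"tz": 0.02,"wx": 0,"wy": 0,"wz": 0},
    {"hand": 1,"tx": 0,"ty": 0,"tz": 0.02,"wx": 0,"wy": 0,"wz": 0},
    {"hand": 1,"tx": 0,"ty": 0,"tz": 0.02,"wx": 0,"wy": 0,"wz": 0},
    {"hand": 1,"tx": 0,"ty": 0,"tz": 0.02,"wx": 0,"wy": 0,"wz": 0},
    {"hand": 1,"tx": 0,"ty": 0,"tz": 0.02,"wx": 0,"wy": 0,"wz": 0},
    {"hand": 1,"tx": 0,"ty": 0,"tz": 0.02,"wx": 0,"wy": 0,"wz": 0},
    {"hand": 1,"tx": 0,"ty": 0,"tz": 0.02,"wx": 0,"wy": 0,"wz": 0},
    {"hand": 1,"tx": 0,"ty": 0,"tz": 0.01,"wx": 0,"wy": 0,"wz": 0},
    {"hand": 1,"tx": 0,"ty": 0,"tz": 0,"wx": 0,"wy": 0,"wz": 0},
  ],
)

```text
time: 11.95
tool_pos: [551.4, 271.0, 147.9]
tcp_rot: [-3.141, -0.0, 0.113]
contact_force: [0.4, -0.4, 0.2]
grip_width: 47.5
```

```bash
python3 -c "
from w import *
snap('5',cams=('wrist','scene'),n=12)
"
```

```text
t 12.65 pos [551.36 270.97 147.98] [-3.1415e+00 -2.0000e-04  1.1280e-01] F [0.4  0.04 0.04] se [0.11 0.12 0.14] grip 47.6
```

>>> drive_tool(
  deltas=[
    {"hand": 1,"tx": 0,"ty": -0.01,"tz": 0.008,"wx": 0,"wy": 0,"wz": 0},
    {"hand": 1,"tx": 0,"ty": -0.01,"tz": 0,"wx": 0,"wy": 0,"wz": 0},
    {"hand": 1,"tx": 0,"ty": -0.01,"tz": 0,"wx": 0,"wy": 0,"wz": 0},
    {"hand": 1,"tx": 0,"ty": -0.01,"tz": 0,"wx": 0,"wy": 0,"wz": 0},
    {"hand": 1,"tx": 0,"ty": -0.01,"tz": 0,"wx": 0,"wy": 0,"wz": 0},
    {"hand": 1,"tx": 0,"ty": -0.01,"tz": 0,"wx": 0,"wy": 0,"wz": 0},
  ],
)

```text
time: 13.15
tool_pos: [551.2, 273.2, 147.6]
tcp_rot: [3.141, -0.0, 0.113]
contact_force: [1.2, -2.5, -0.1]
grip_width: 47.2
```

>>> drive_tool(
  deltas=[
    {"hand": 1,"tx": 0,"ty": -0.01,"tz": 0,"wx": 0,"wy": 0,"wz": 0},
    {"hand": 1,"tx": 0,"ty": 0,"tz": 0,"wx": 0,"wy": 0,"wz": 0},
  ],
)

```text
time: 13.32
tool_pos: [551.1, 273.8, 147.7]
tcp_rot: [-3.142, -0.0, 0.113]
contact_force: [1.4, -2.3, -0.0]
grip_width: 47.4
```

>>> drive_tool(
  deltas=[
    {"hand": 1,"tx": 0,"ty": -0.01,"tz": 0,"wx": 0,"wy": 0,"wz": 0},
    {"hand": 1,"tx": 0,"ty": 0,"tz": 0,"wx": 0,"wy": 0,"wz": 0},
  ],
)

```text
time: 13.48
tool_pos: [551.1, 274.2, 147.7]
tcp_rot: [-3.141, -0.0, 0.113]
contact_force: [2.3, -2.5, 0.3]
grip_width: 47.1
```

>>> drive_tool(
  deltas=[
    {"hand": 1,"tx": 0,"ty": -0.01,"tz": 0,"wx": 0,"wy": 0,"wz": 0},
    {"hand": 1,"tx": 0,"ty": 0,"tz": 0,"wx": 0,"wy": 0,"wz": 0},
  ],
)

```text
time: 13.65
tool_pos: [551.0, 274.5, 147.6]
tcp_rot: [3.141, -0.0, 0.113]
contact_force: [2.0, -4.4, -0.5]
grip_width: 47.3
```

>>> drive_tool(
  deltas=[
    {"hand": 1,"tx": 0,"ty": -0.01,"tz": 0,"wx": 0,"wy": 0,"wz": 0},
    {"hand": 1,"tx": 0,"ty": 0,"tz": 0,"wx": 0,"wy": 0,"wz": 0},
  ],
)

```text
time: 13.82
tool_pos: [551.0, 274.5, 147.6]
tcp_rot: [3.141, -0.0, 0.113]
contact_force: [2.8, -5.2, -0.3]
grip_width: 46.8
```

```bash
python3 -c "
from w import *
snap('6',cams=('wrist',),n=3)
i=cv2.imread('pics/wrist_6.png');cv2.imwrite('pics/w6z.png',cv2.resize(i[205:305,240:400],None,fx=4.5,fy=4.5,interpolation=cv2.INTER_CUBIC))
"
```

```text
t 14.0167 pos [551.   274.49 147.6 ] [ 3.1409e+00 -1.0000e-04  1.1270e-01] F [ 2.37 -4.89 -0.51] se [0.11 0.22 0.19] grip 47.3
```

View pics/w6z.png

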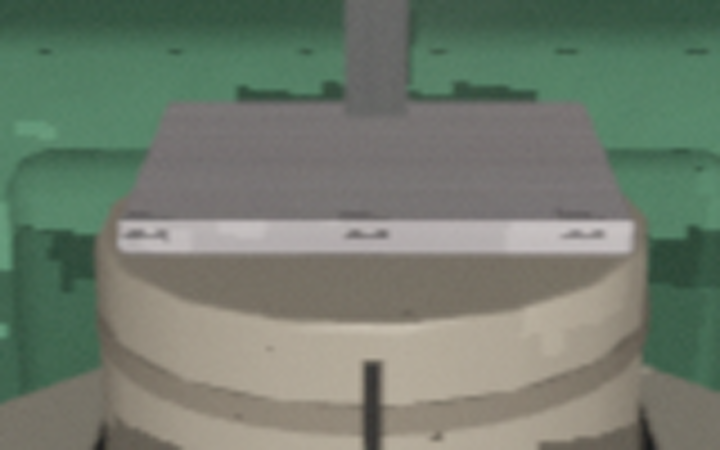

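>>> drive_tool(
  deltas=[
    {"hand": 1,"tx": 0,"ty": -0.01,"tz": 0.01,"wx": 0,"wy": 0,"wz": 0},
    {"hand": 1,"tx": 0,"ty": 0,"tz": 0,"wx": 0,"wy": 0,"wz": 0},
    {"hand": 1,"tx": 0,"ty": 0.01,"tz": 0,"wx": 0,"wy": 0,"wz": 0},
    {"hand": 1,"tx": 0,"ty": 0.01,"tz": 0,"wx": 0,"wy": 0,"wz": 0},
  ],
)

```text
time: 14.35
tool_pos: [551.0, 274.5, 147.2]
tcp_rot: [-3.141, -0.0, 0.113]
contact_force: [3.0, -2.2, -0.4]
grip_width: 47.2
```

```bash
python3 -c "
from w import *
snap('7',cams=('scene','wrist'),n=7)
"
```

```text
t 14.8 pos [550.97 274.47 147.23] [ 3.1415e+00 -1.0000e-04  1.1280e-01] F [ 2.59 -3.88  0.18] se [0.18 0.21 0.12] grip 47.4
```

>>> drive_tool(
  deltas=[
    {"hand": 1,"tx": 0.006,"ty": 0,"tz": 0,"wx": 0,"wy": 0,"wz": 0},
    {"hand": 1,"tx": 0.006,"ty": 0.005,"tz": 0,"wx": 0,"wy": 0,"wz": 0},
    {"hand": 1,"tx": 0,"ty": 0,"tz": 0,"wx": 0,"wy": 0,"wz": 0},
  ],
)

```text
time: 15.05
tool_pos: [551.0, 274.5, 147.1]
tcp_rot: [-3.141, 0.001, 0.113]
contact_force: [1.2, -4.0, 0.4]
grip_width: 47.5
```

```bash
python3 -c "
from w import *
snap('8',cams=(),n=10)
"
```

```text
t 15.55 pos [551.07 274.45 147.09] [-3.1414e+00  8.0000e-04  1.1290e-01] F [ 0.   -3.27 -0.14] se [0.22 0.13 0.13] grip 47.5
```

>>> drive_tool(
  deltas=[
    {"hand": 0,"tx": 0,"ty": 0,"tz": 0,"wx": 0,"wy": 0,"wz": 0},
    {"hand": -0.5,"tx": 0,"ty": 0,"tz": 0,"wx": 0,"wy": 0,"wz": 0},
    {"hand": -0.5,"tx": 0,"ty": 0,"tz": 0,"wx": 0,"wy": 0,"wz": 0},
    {"hand": -0.5,"tx": 0,"ty": 0,"tz": 0,"wx": 0,"wy": 0,"wz": 0},
  ],
)

```text
time: 15.88
tool_pos: [551.6, 274.9, 147.4]
tcp_rot: [-3.141, -0.001, 0.113]
contact_force: [0.7, -0.4, -0.1]
grip_width: 62.6
```

```bash
python3 -c "
from w import *
snap('9',cams=('wrist','scene'),n=0)
i=cv2.imread('pics/wrist_9.png');cv2.imwrite('pics/w9z.png',cv2.resize(i[205:305,240:400],None,fx=4.5,fy=4.5,interpolation=cv2.INTER_CUBIC))
"
```

```text
t 15.9833 pos [551.56 274.75 147.37] [-3.141e+00 -7.000e-04  1.130e-01] F [ 0.25 -0.38  0.09] se [0.18 0.03 0.38] grip 67.8
```

View pics/w9z.png

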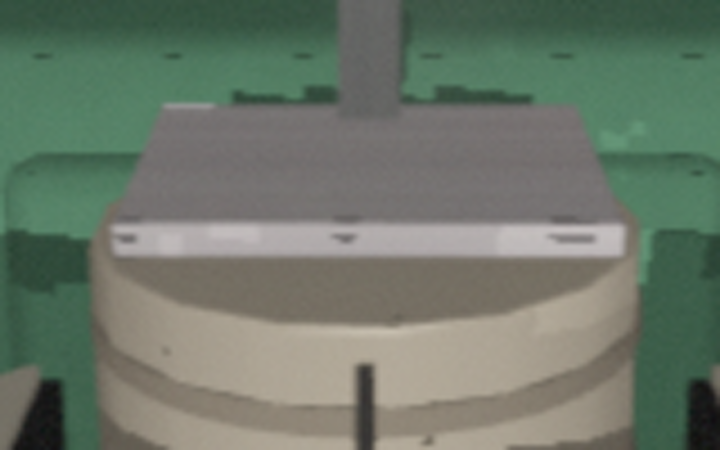

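>>> drive_tool(
  deltas=[
    {"hand": -1,"tx": 0,"ty": 0,"tz": -0.2,"wx": 0,"wy": 0,"wz": 0},
    {"hand": -1,"tx": 0,"ty": 0,"tz": -0.5,"wx": 0,"wy": 0,"wz": 0},
    {"hand": -1,"tx": 0,"ty": 0,"tz": -0.8,"wx": 0,"wy": 0,"wz": 0},
    {"hand": -1,"tx": 0,"ty": 0,"tz": -0.6,"wx": 0,"wy": 0,"wz": -0.9},
    {"hand": -1,"tx": 0,"ty": 0,"tz": -0.23,"wx": 0,"wy": 0,"wz": -0.98},
    {"hand": -1,"tx": -0.163,"ty": 0.44,"tz": 0,"wx": 0,"wy": 0,"wz": 0},
    {"hand": -1,"tx": -0.325,"ty": 0.88,"tz": 0,"wx": 0,"wy": 0,"wz": 0},
    {"hand": -1,"tx": -0.325,"ty": 0.88,"tz": 0,"wx": 0,"wy": 0,"wz": 0},
    {"hand": -1,"tx": -0.325,"ty": 0.88,"tz": 0,"wx": 0,"wy": 0,"wz": 0},
    {"hand": -1,"tx": -0.325,"ty": 0.88,"tz": 0,"wx": 0,"wy": 0,"wz": 0},
    {"hand": -1,"tx": -0.325,"ty": 0.88,"tz": 0,"wx": 0,"wy": 0,"wz": 0},
    {"hand": -1,"tx": -0.325,"ty": 0.88,"tz": 0,"wx": 0,"wy": 0,"wz": 0},
    {"hand": -1,"tx": -0.325,"ty": 0.88,"tz": 0,"wx": 0,"wy": 0,"wz": 0},
    {"hand": -1,"tx": -0.325,"ty": 0.88,"tz": 0,"wx": 0,"wy": 0,"wz": 0},
    {"hand": -1,"tx": -0.325,"ty": 0.88,"tz": 0,"wx": 0,"wy": 0,"wz": 0},
    {"hand": -1,"tx": -0.325,"ty": 0.88,"tz": 0,"wx": 0,"wy": 0,"wz": 0},
    {"hand": -1,"tx": -0.325,"ty": 0.88,"tz": 0,"wx": 0,"wy": 0,"wz": 0},
    {"hand": -1,"tx": -0.163,"ty": 0.44,"tz": 0.2,"wx": 0,"wy": 0,"wz": 0},
    {"hand": -1,"tx": 0,"ty": 0,"tz": 0.5,"wx": 0,"wy": 0,"wz": 0},
    {"hand": -1,"tx": 0,"ty": 0,"tz": 0,"wx": 0,"wy": 0,"wz": 0},
  ],
)

```text
time: 17.65
tool_pos: [515.2, -175.4, 210.0]
tcp_rot: [-3.138, 0.003, 0.274]
contact_force: [0.1, -0.2, -0.6]
grip_width: 92.0
```

```bash
python3 -c "
from w import *
from h import *
snap('10',cams=('scene','wrist'),n=0)
s=[cv2.imread(f'pics/scene_{k}.png')[230:300,460:530] for k in (3,10)]
s[0]=cv2.imread('pics/scene0.png')[230:300,460:530]
cv2.imwrite('pics/s10z.png',np.hstack([cv2.resize(x,None,fx=5.5,fy=5.5,interpolation=cv2.INTER_CUBIC) for x in s]))
"
```

```text
t 17.75 pos [ 516.55 -174.32  212.63] [-3.1406e+00  6.0000e-04  2.7660e-01] F [ 0.22 -0.01  0.14] se [0.11 0.17 0.38] grip 92.0
```

View pics/s10z.png

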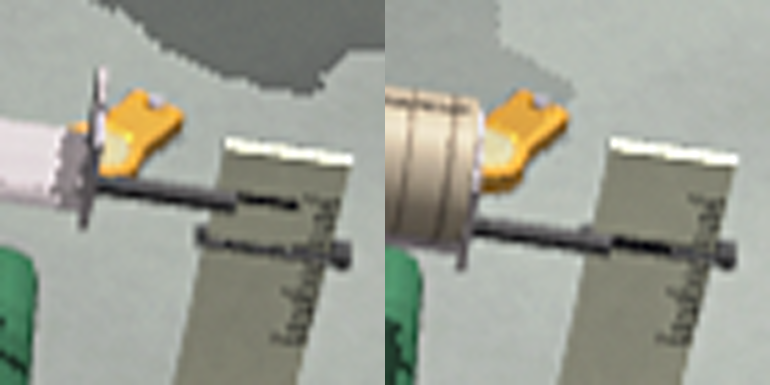

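View pics/wrist_10.png

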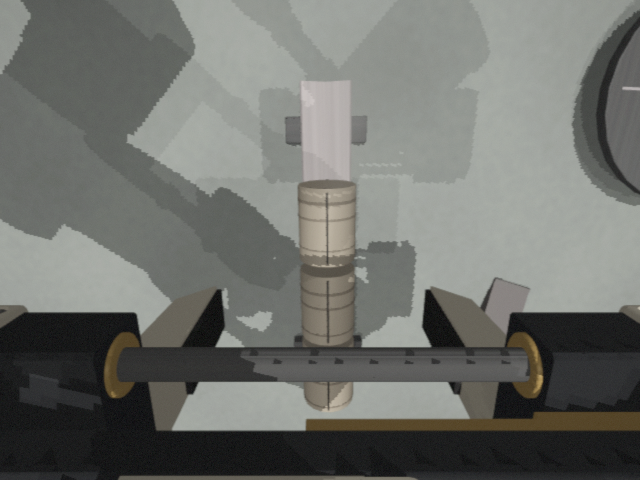

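Run:
```python
import pickle
from h import *
m=pickle.load(open("wrist_10.pkl","rb"))
print(onz(m,[[327.5,189],[327.5,264],[327.5,227]],68))
i=cv2.imread("pics/wrist_10.png");cv2.imwrite("pics/w10z.png",cv2.resize(i[170:290,270:380],None,fx=5,fy=5,interpolation=cv2.INTER_CUBIC))
```

```text
[[ 509.01268729 -143.0393302    68.        ]
 [ 525.7814183  -201.38656503   68.        ]
 [ 517.25084641 -171.70421869   68.        ]]
```

View pics/w10z.png

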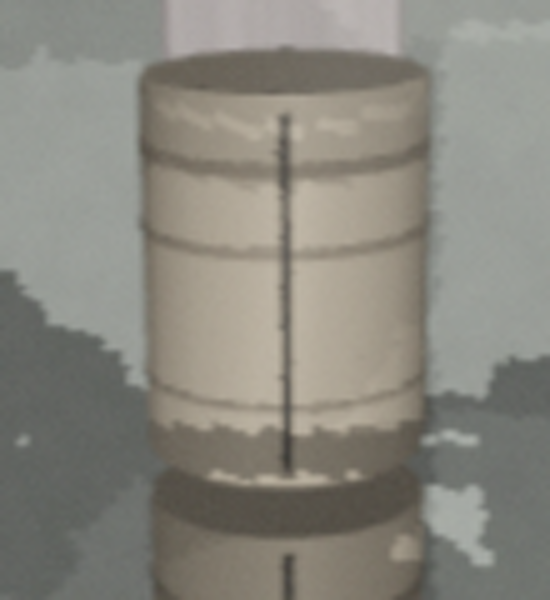

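>>> drive_tool(
  deltas=[
    {"hand": -1,"tx": 0.047,"ty": -0.01,"tz": 0.5,"wx": 0,"wy": 0,"wz": 0},
    {"hand": -1,"tx": 0,"ty": 0,"tz": 0.9,"wx": 0,"wy": 0,"wz": 0},
    {"hand": -1,"tx": 0,"ty": 0,"tz": 0.9,"wx": 0,"wy": 0,"wz": 0},
    {"hand": -1,"tx": 0,"ty": 0,"tz": 0.9,"wx": 0,"wy": 0,"wz": 0},
    {"hand": -1,"tx": 0,"ty": 0,"tz": 0.6,"wx": 0,"wy": 0,"wz": 0},
    {"hand": -1,"tx": 0,"ty": 0,"tz": 0.35,"wx": 0,"wy": 0,"wz": 0},
    {"hand": -1,"tx": 0,"ty": 0,"tz": 0.12,"wx": 0,"wy": 0,"wz": 0},
    {"hand": 0,"tx": 0,"ty": 0,"tz": 0,"wx": 0,"wy": 0,"wz": 0},
    {"hand": 1,"tx": 0,"ty": 0,"tz": 0,"wx": 0,"wy": 0,"wz": 0},
    {"hand": 1,"tx": 0,"ty": 0,"tz": 0,"wx": 0,"wy": 0,"wz": 0},
    {"hand": 1,"tx": 0,"ty": 0,"tz": 0,"wx": 0,"wy": 0,"wz": 0},
    {"hand": 1,"tx": 0,"ty": 0,"tz": 0,"wx": 0,"wy": 0,"wz": 0},
    {"hand": 1,"tx": 0,"ty": 0,"tz": 0,"wx": 0,"wy": 0,"wz": 0},
    {"hand": 1,"tx": 0,"ty": 0,"tz": 0,"wx": 0,"wy": 0,"wz": 0},
    {"hand": 1,"tx": 0,"ty": 0,"tz": 0,"wx": 0,"wy": 0,"wz": 0},
    {"hand": 1,"tx": 0,"ty": 0,"tz": 0,"wx": 0,"wy": 0,"wz": 0},
    {"hand": 1,"tx": 0,"ty": 0,"tz": 0,"wx": 0,"wy": 0,"wz": 0},
  ],
)

```text
time: 19.17
tool_pos: [518.4, -173.8, 41.9]
tcp_rot: [3.141, 0.0, 0.277]
contact_force: [-2.1, 0.1, 5.6]
grip_width: 47.4
```

>>> drive_tool(
  deltas=[
    {"hand": 1,"tx": 0,"ty": 0,"tz": -0.1,"wx": 0,"wy": 0,"wz": 0},
    {"hand": 1,"tx": 0,"ty": 0,"tz": -0.4,"wx": 0,"wy": 0,"wz": 0},
    {"hand": 1,"tx": 0,"ty": 0,"tz": -0.8,"wx": 0,"wy": 0,"wz": 0},
    {"hand": 1,"tx": 0,"ty": 0,"tz": -0.8,"wx": 0,"wy": 0,"wz": 0},
    {"hand": 1,"tx": 0,"ty": 0,"tz": -0.8,"wx": 0,"wy": 0,"wz": 0},
    {"hand": 1,"tx": 0,"ty": 0,"tz": -0.8,"wx": 0,"wy": 0,"wz": 0},
    {"hand": 1,"tx": 0,"ty": 0,"tz": -0.75,"wx": 0,"wy": 0,"wz": 0.3},
    {"hand": 1,"tx": 0,"ty": 0,"tz": -0.4,"wx": 0,"wy": 0,"wz": 0.8},
    {"hand": 1,"tx": 0,"ty": 0,"tz": -0.1,"wx": 0,"wy": 0,"wz": 0.78},
  ],
)

```text
time: 19.92
tool_pos: [519.5, -174.0, 242.8]
tcp_rot: [3.139, -0.005, 0.11]
contact_force: [0.8, 0.3, -4.8]
grip_width: 47.5
```

>>> drive_tool(
  deltas=[
    {"hand": 1,"tx": 0.094,"ty": -0.424,"tz": 0,"wx": 0,"wy": 0,"wz": 0},
    {"hand": 1,"tx": 0.188,"ty": -0.848,"tz": 0,"wx": 0,"wy": 0,"wz": 0},
    {"hand": 1,"tx": 0.188,"ty": -0.848,"tz": 0,"wx": 0,"wy": 0,"wz": 0},
    {"hand": 1,"tx": 0.188,"ty": -0.848,"tz": 0,"wx": 0,"wy": 0,"wz": 0},
    {"hand": 1,"tx": 0.188,"ty": -0.848,"tz": 0,"wx": 0,"wy": 0,"wz": 0},
    {"hand": 1,"tx": 0.188,"ty": -0.848,"tz": 0,"wx": 0,"wy": 0,"wz": 0},
    {"hand": 1,"tx": 0.188,"ty": -0.848,"tz": 0,"wx": 0,"wy": 0,"wz": 0},
    {"hand": 1,"tx": 0.188,"ty": -0.848,"tz": 0,"wx": 0,"wy": 0,"wz": 0},
    {"hand": 1,"tx": 0.188,"ty": -0.848,"tz": 0,"wx": 0,"wy": 0,"wz": 0},
    {"hand": 1,"tx": 0.188,"ty": -0.848,"tz": 0,"wx": 0,"wy": 0,"wz": 0},
    {"hand": 1,"tx": 0.188,"ty": -0.848,"tz": 0,"wx": 0,"wy": 0,"wz": 0},
    {"hand": 1,"tx": 0.094,"ty": -0.424,"tz": 0,"wx": 0,"wy": 0,"wz": 0},
    {"hand": 1,"tx": 0,"ty": 0,"tz": 0,"wx": 0,"wy": 0,"wz": 0},
    {"hand": 1,"tx": 0,"ty": 0,"tz": 0.3,"wx": 0,"wy": 0,"wz": 0},
    {"hand": 1,"tx": 0,"ty": 0,"tz": 0.4,"wx": 0,"wy": 0,"wz": 0},
    {"hand": 1,"tx": 0,"ty": 0,"tz": 0.2,"wx": 0,"wy": 0,"wz": 0},
    {"hand": 1,"tx": 0,"ty": 0,"tz": 0,"wx": 0,"wy": 0,"wz": 0},
    {"hand": 1,"tx": 0,"ty": 0,"tz": 0,"wx": 0,"wy": 0,"wz": 0},
  ],
)

```text
time: 21.42
tool_pos: [558.4, 205.9, 203.1]
tcp_rot: [3.141, 0.002, 0.112]
contact_force: [0.1, 0.3, -4.2]
grip_width: 46.9
```

```bash
python3 -c "
from w import *
snap('11',cams=('wrist',),n=25)
i=cv2.imread('pics/wrist_11.png');cv2.imwrite('pics/w11z.png',cv2.resize(i[60:300,220:420],None,fx=2.5,fy=2.5,interpolation=cv2.INTER_CUBIC))
"
```

```text
t 22.7167 pos [558.68 206.38 203.6 ] [-3.1415e+00 -1.0000e-04  1.1280e-01] F [ 0.2   0.03 -4.37] se [0.09 0.09 0.09] grip 47.3
```

View pics/w11z.png

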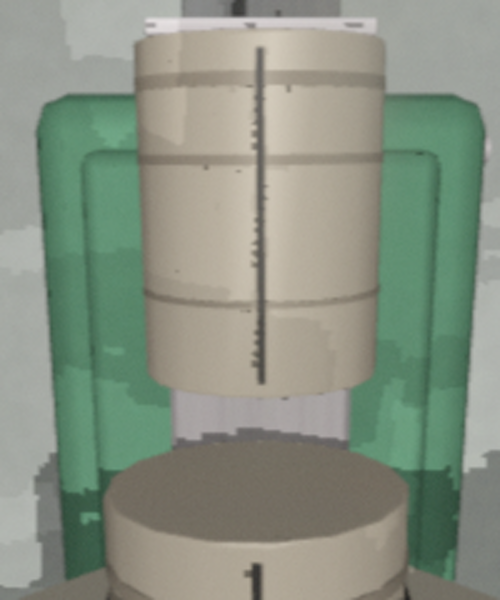

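>>> drive_tool(
  deltas=[
    {"hand": 1,"tx": 0.02,"ty": 0,"tz": 0.2,"wx": 0,"wy": 0,"wz": -0.06},
    {"hand": 1,"tx": 0,"ty": 0,"tz": 0.4,"wx": 0,"wy": 0,"wz": 0},
    {"hand": 1,"tx": 0,"ty": 0,"tz": 0.35,"wx": 0,"wy": 0,"wz": 0},
    {"hand": 1,"tx": 0,"ty": 0,"tz": 0.2,"wx": 0,"wy": 0,"wz": 0},
    {"hand": 1,"tx": 0,"ty": 0,"tz": 0.08,"wx": 0,"wy": 0,"wz": 0},
    {"hand": 1,"tx": 0,"ty": 0,"tz": 0.04,"wx": 0,"wy": 0,"wz": 0},
    {"hand": 1,"tx": 0,"ty": 0,"tz": 0.02,"wx": 0,"wy": 0,"wz": 0},
    {"hand": 1,"tx": 0,"ty": 0,"tz": 0.02,"wx": 0,"wy": 0,"wz": 0},
    {"hand": 1,"tx": 0,"ty": 0,"tz": 0.02,"wx": 0,"wy": 0,"wz": 0},
    {"hand": 1,"tx": 0,"ty": 0,"tz": 0.02,"wx": 0,"wy": 0,"wz": 0},
    {"hand": 1,"tx": 0,"ty": 0,"tz": 0.02,"wx": 0,"wy": 0,"wz": 0},
    {"hand": 1,"tx": 0,"ty": 0,"tz": 0.02,"wx": 0,"wy": 0,"wz": 0},
    {"hand": 1,"tx": 0,"ty": 0,"tz": 0.02,"wx": 0,"wy": 0,"wz": 0},
    {"hand": 1,"tx": 0,"ty": 0,"tz": 0.02,"wx": 0,"wy": 0,"wz": 0},
    {"hand": 1,"tx": 0,"ty": 0,"tz": 0.02,"wx": 0,"wy": 0,"wz": 0},
    {"hand": 1,"tx": 0,"ty": 0,"tz": 0.02,"wx": 0,"wy": 0,"wz": 0},
    {"hand": 1,"tx": 0,"ty": 0,"tz": 0.01,"wx": 0,"wy": 0,"wz": 0},
    {"hand": 1,"tx": 0,"ty": 0,"tz": 0,"wx": 0,"wy": 0,"wz": 0},
  ],
)

```text
time: 24.22
tool_pos: [559.4, 206.5, 144.4]
tcp_rot: [-3.142, 0.0, 0.118]
contact_force: [-0.0, -0.1, -3.9]
grip_width: 47.4
```

```bash
python3 -c "
from w import *
snap('12',cams=('wrist',),n=10)
i=cv2.imread('pics/wrist_12.png');cv2.imwrite('pics/w12z.png',cv2.resize(i[60:300,220:420],None,fx=2.5,fy=2.5,interpolation=cv2.INTER_CUBIC))
"
```

```text
t 24.7667 pos [559.45 206.5  144.44] [-3.1415e+00 -1.0000e-04  1.1800e-01] F [-0.1   0.24 -3.09] se [0.15 0.09 0.14] grip 47.5
```

View pics/w12z.png

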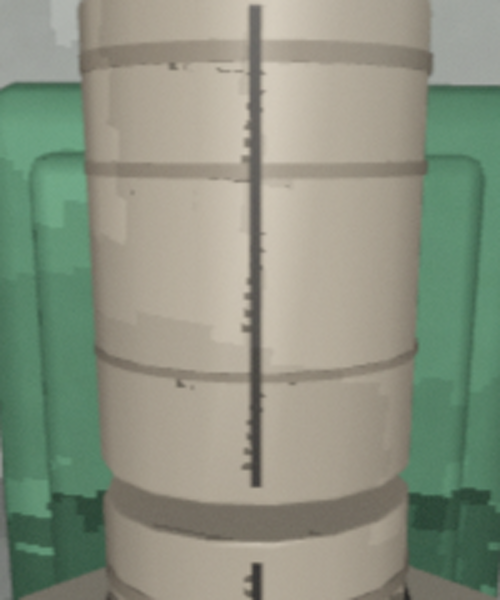

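>>> drive_tool(
  deltas=[
    {"hand": 1,"tx": 0,"ty": 0,"tz": 0.01,"wx": 0,"wy": 0,"wz": 0},
    {"hand": 1,"tx": 0,"ty": 0,"tz": 0.02,"wx": 0,"wy": 0,"wz": 0},
    {"hand": 1,"tx": 0,"ty": 0,"tz": 0.02,"wx": 0,"wy": 0,"wz": 0},
    {"hand": 1,"tx": 0,"ty": 0,"tz": 0.02,"wx": 0,"wy": 0,"wz": 0},
    {"hand": 1,"tx": 0,"ty": 0,"tz": 0.02,"wx": 0,"wy": 0,"wz": 0},
    {"hand": 1,"tx": 0,"ty": 0,"tz": 0.02,"wx": 0,"wy": 0,"wz": 0},
    {"hand": 1,"tx": 0,"ty": 0,"tz": 0.02,"wx": 0,"wy": 0,"wz": 0},
    {"hand": 1,"tx": 0,"ty": 0,"tz": 0.02,"wx": 0,"wy": 0,"wz": 0},
    {"hand": 1,"tx": 0,"ty": 0,"tz": 0.02,"wx": 0,"wy": 0,"wz": 0},
    {"hand": 1,"tx": 0,"ty": 0,"tz": 0.02,"wx": 0,"wy": 0,"wz": 0},
    {"hand": 1,"tx": 0,"ty": 0,"tz": 0.02,"wx": 0,"wy": 0,"wz": 0},
    {"hand": 1,"tx": 0,"ty": 0,"tz": 0.02,"wx": 0,"wy": 0,"wz": 0},
    {"hand": 1,"tx": 0,"ty": 0,"tz": 0.02,"wx": 0,"wy": 0,"wz": 0},
    {"hand": 1,"tx": 0,"ty": 0,"tz": 0.01,"wx": 0,"wy": 0,"wz": 0},
    {"hand": 1,"tx": 0,"ty": 0,"tz": 0,"wx": 0,"wy": 0,"wz": 0},
  ],
)

```text
time: 26.02
tool_pos: [559.5, 206.6, 134.0]
tcp_rot: [-3.141, -0.0, 0.118]
contact_force: [-1.2, 0.8, -0.6]
grip_width: 47.4
```

```bash
python3 -c "
from w import *
snap('13',cams=('wrist',),n=20)
"
```

```text
t 27.0667 pos [559.47 206.53 134.02] [-3.1415e+00 -1.0000e-04  1.1800e-01] F [-1.14  1.42 -0.57] se [0.13 0.11 0.14] grip 47.2
```

>>> drive_tool(
  deltas=[
    {"hand": 1,"tx": 0,"ty": 0,"tz": 0.015,"wx": 0,"wy": 0,"wz": 0},
    {"hand": 1,"tx": 0,"ty": -0.005,"tz": 0.015,"wx": 0,"wy": 0,"wz": 0},
    {"hand": 1,"tx": 0,"ty": -0.01,"tz": 0.005,"wx": 0,"wy": 0,"wz": 0},
    {"hand": 1,"tx": 0,"ty": -0.01,"tz": 0,"wx": 0,"wy": 0,"wz": 0},
    {"hand": 1,"tx": 0,"ty": -0.01,"tz": 0,"wx": 0,"wy": 0,"wz": 0},
    {"hand": 1,"tx": 0,"ty": -0.01,"tz": 0,"wx": 0,"wy": 0,"wz": 0},
    {"hand": 1,"tx": 0,"ty": -0.01,"tz": 0,"wx": 0,"wy": 0,"wz": 0},
    {"hand": 1,"tx": 0,"ty": -0.01,"tz": 0,"wx": 0,"wy": 0,"wz": 0},
    {"hand": 1,"tx": 0,"ty": -0.01,"tz": 0,"wx": 0,"wy": 0,"wz": 0},
    {"hand": 1,"tx": 0,"ty": -0.01,"tz": 0,"wx": 0,"wy": 0,"wz": 0},
    {"hand": 1,"tx": 0,"ty": 0,"tz": 0,"wx": 0,"wy": 0,"wz": 0},
  ],
)

```text
time: 27.98
tool_pos: [558.9, 209.9, 132.6]
tcp_rot: [-3.142, 0.0, 0.118]
contact_force: [-1.8, -3.5, 0.1]
grip_width: 47.4
```

>>> drive_tool(
  deltas=[
    {"hand": 1,"tx": 0,"ty": -0.01,"tz": 0,"wx": 0,"wy": 0,"wz": 0},
    {"hand": 1,"tx": 0,"ty": 0,"tz": 0,"wx": 0,"wy": 0,"wz": 0},
  ],
)

```text
time: 28.15
tool_pos: [558.9, 210.3, 132.5]
tcp_rot: [-3.142, 0.0, 0.118]
contact_force: [-2.4, -2.5, -0.2]
grip_width: 47.4
```

>>> drive_tool(
  deltas=[
    {"hand": 1,"tx": 0,"ty": -0.01,"tz": 0,"wx": 0,"wy": 0,"wz": 0},
    {"hand": 1,"tx": 0,"ty": 0,"tz": 0,"wx": 0,"wy": 0,"wz": 0},
  ],
)

```text
time: 28.32
tool_pos: [558.9, 210.7, 132.6]
tcp_rot: [-3.141, 0.0, 0.118]
contact_force: [-2.6, -3.7, 0.7]
grip_width: 47.3
```

>>> drive_tool(
  deltas=[
    {"hand": 1,"tx": -0.008,"ty": -0.01,"tz": 0,"wx": 0,"wy": 0,"wz": 0},
    {"hand": 1,"tx": -0.004,"ty": 0,"tz": 0,"wx": 0,"wy": 0,"wz": 0},
  ],
)

```text
time: 28.48
tool_pos: [558.7, 211.2, 132.7]
tcp_rot: [-3.141, -0.001, 0.118]
contact_force: [-1.0, -2.6, -0.4]
grip_width: 47.3
```

>>> drive_tool(
  deltas=[
    {"hand": 1,"tx": 0,"ty": -0.01,"tz": 0,"wx": 0,"wy": 0,"wz": 0},
    {"hand": 1,"tx": 0,"ty": 0,"tz": 0,"wx": 0,"wy": 0,"wz": 0},
  ],
)

```text
time: 28.65
tool_pos: [558.7, 211.3, 132.8]
tcp_rot: [3.141, -0.001, 0.118]
contact_force: [-0.8, -3.7, -1.2]
grip_width: 47.3
```

```bash
python3 -c "
from w import *
snap('14',cams=('wrist',),n=3)
i=cv2.imread('pics/wrist_14.png');cv2.imwrite('pics/w14z.png',cv2.resize(i[180:300,220:420],None,fx=4,fy=4,interpolation=cv2.INTER_CUBIC))
"
```

```text
t 28.85 pos [558.69 211.28 132.72] [ 3.1415e+00 -7.0000e-04  1.1790e-01] F [-0.33 -3.49 -0.19] se [0.17 0.2  0.25] grip 47.2
```

View pics/w14z.png

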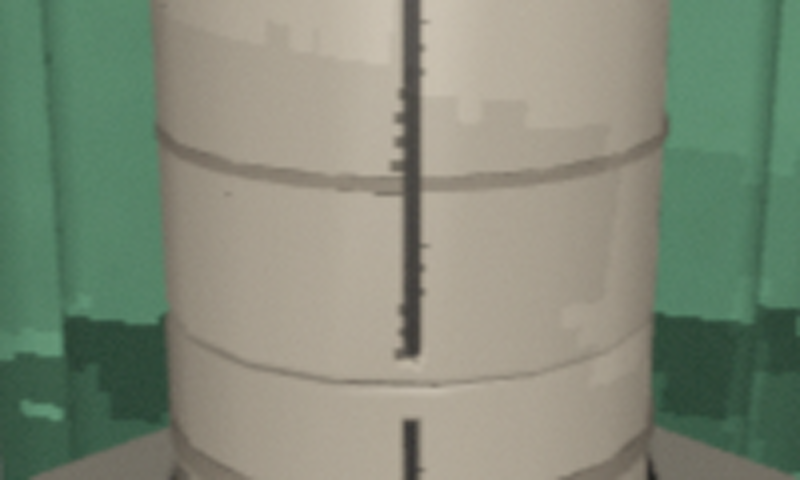

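>>> drive_tool(
  deltas=[
    {"hand": 1,"tx": 0,"ty": -0.01,"tz": 0,"wx": 0,"wy": 0,"wz": 0},
    {"hand": 1,"tx": 0,"ty": 0,"tz": 0,"wx": 0,"wy": 0,"wz": 0},
  ],
)

```text
time: 29.02
tool_pos: [558.6, 211.3, 132.7]
tcp_rot: [3.141, -0.0, 0.118]
contact_force: [-0.5, -5.6, -1.2]
grip_width: 47.0
```

>>> drive_tool(
  deltas=[
    {"hand": 1,"tx": 0,"ty": -0.01,"tz": 0,"wx": 0,"wy": 0,"wz": 0},
    {"hand": 1,"tx": 0,"ty": 0,"tz": 0,"wx": 0,"wy": 0,"wz": 0},
    {"hand": 1,"tx": 0,"ty": 0,"tz": 0,"wx": 0,"wy": 0,"wz": 0},
  ],
)

```text
time: 29.27
tool_pos: [558.6, 211.4, 132.6]
tcp_rot: [3.14, -0.0, 0.118]
contact_force: [-0.6, -7.1, -0.5]
grip_width: 47.1
```

Contact is solid: the tool has stopped advancing and the push is about 7 N. I'll ease off and average the vertical load.

>>> drive_tool(
  deltas=[
    {"hand": 1,"tx": 0,"ty": 0.01,"tz": 0.005,"wx": 0,"wy": 0,"wz": 0},
    {"hand": 1,"tx": 0,"ty": 0.01,"tz": 0,"wx": 0,"wy": 0,"wz": 0},
    {"hand": 1,"tx": 0,"ty": 0.005,"tz": 0,"wx": 0,"wy": 0,"wz": 0},
    {"hand": 1,"tx": 0,"ty": 0,"tz": 0,"wx": 0,"wy": 0,"wz": 0},
  ],
)

```text
time: 29.6
tool_pos: [558.6, 211.3, 132.5]
tcp_rot: [-3.141, -0.001, 0.118]
contact_force: [0.3, -3.3, -0.2]
grip_width: 47.0
```

```bash
python3 -c "
from w import *
snap('15',cams=('wrist',),n=30)
"
```

```text
t 31.15 pos [558.46 211.22 132.43] [-3.1415e+00 -2.0000e-04  1.1800e-01] F [ 1.25 -2.49 -0.1 ] se [0.08 0.11 0.09] grip 47.4
```

>>> drive_tool(
  deltas=[
    {"hand": 1,"tx": 0.007,"ty": 0,"tz": 0.006,"wx": 0,"wy": 0,"wz": 0},
    {"hand": 1,"tx": 0,"ty": 0,"tz": 0,"wx": 0,"wy": 0,"wz": 0},
    {"hand": 1,"tx": 0,"ty": 0,"tz": 0,"wx": 0,"wy": 0,"wz": 0},
    {"hand": 0,"tx": 0,"ty": 0,"tz": 0,"wx": 0,"wy": 0,"wz": 0},
    {"hand": -0.5,"tx": 0,"ty": 0,"tz": 0,"wx": 0,"wy": 0,"wz": 0},
    {"hand": -0.5,"tx": 0,"ty": 0,"tz": 0,"wx": 0,"wy": 0,"wz": 0},
    {"hand": -0.5,"tx": 0,"ty": 0,"tz": 0,"wx": 0,"wy": 0,"wz": 0},
    {"hand": -0.5,"tx": 0,"ty": 0,"tz": 0,"wx": 0,"wy": 0,"wz": 0},
    {"hand": -0.5,"tx": 0,"ty": 0,"tz": 0,"wx": 0,"wy": 0,"wz": 0},
  ],
)

```text
time: 31.9
tool_pos: [558.6, 211.4, 132.2]
tcp_rot: [-3.141, 0.0, 0.118]
contact_force: [0.1, -0.1, 0.5]
grip_width: 68.1
```

```bash
python3 -c "
from w import *
snap('16',cams=('wrist','scene'),n=0)
i=cv2.imread('pics/wrist_16.png');cv2.imwrite('pics/w16z.png',cv2.resize(i[180:300,220:420],None,fx=4,fy=4,interpolation=cv2.INTER_CUBIC))
i=cv2.imread('pics/scene_16.png');cv2.imwrite('pics/s16z.png',cv2.resize(i[210:330,340:540],None,fx=4,fy=4,interpolation=cv2.INTER_CUBIC))
"
```

```text
t 32.0 pos [558.64 211.35 132.2 ] [-3.1414 -0.      0.1182] F [-0.26  0.16  0.31] se [0.18 0.13 0.09] grip 68.8
```

View pics/w16z.png

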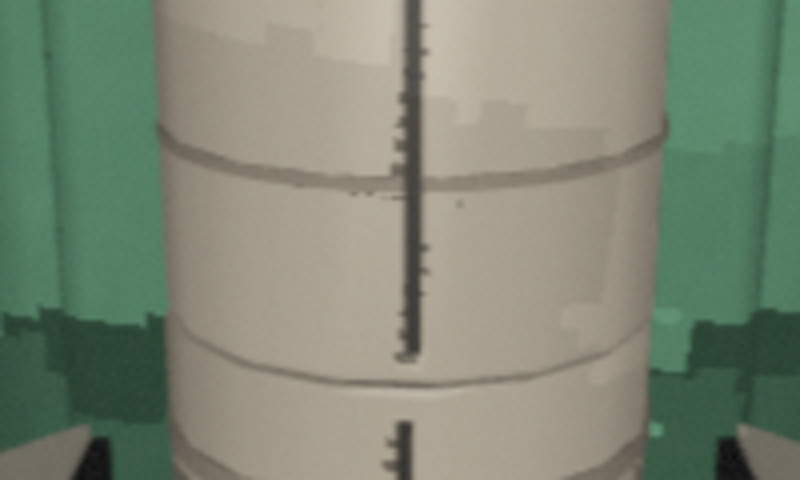

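View pics/s16z.png

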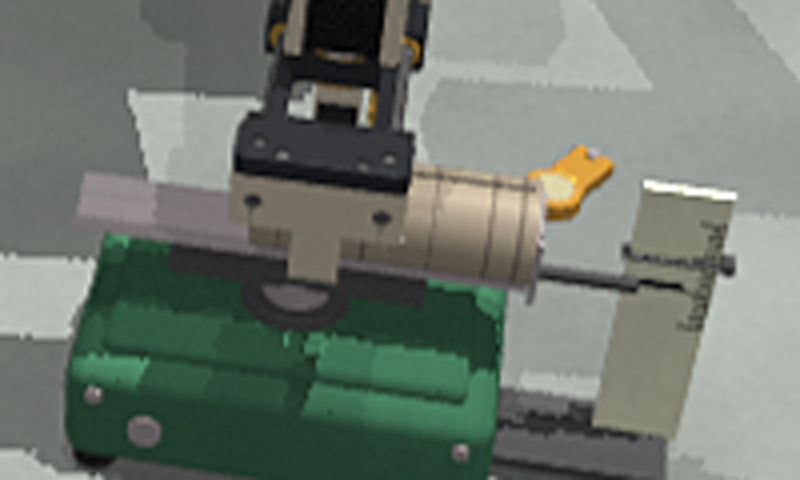

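The pieces are touching, and the pointer (about (680,287) in the crop) is well below the clip (about (680,262)). I'll retreat straight up and check.

>>> drive_tool(
  deltas=[
    {"hand": -0.5,"tx": 0,"ty": 0,"tz": -0.2,"wx": 0,"wy": 0,"wz": 0},
    {"hand": -0.5,"tx": 0,"ty": 0,"tz": -0.5,"wx": 0,"wy": 0,"wz": 0},
    {"hand": -0.5,"tx": 0,"ty": 0,"tz": -0.8,"wx": 0,"wy": 0,"wz": 0},
    {"hand": -0.5,"tx": 0,"ty": 0,"tz": -0.8,"wx": 0,"wy": 0,"wz": 0},
    {"hand": -0.5,"tx": 0,"ty": 0,"tz": -0.6,"wx": 0,"wy": 0,"wz": 0},
    {"hand": -0.5,"tx": 0,"ty": 0,"tz": -0.2,"wx": 0,"wy": 0,"wz": 0},
    {"hand": -0.5,"tx": 0,"ty": 0,"tz": 0,"wx": 0,"wy": 0,"wz": 0},
    {"hand": -0.5,"tx": 0,"ty": 0,"tz": 0,"wx": 0,"wy": 0,"wz": 0},
  ],
)

```text
time: 32.67
tool_pos: [558.4, 211.1, 255.7]
tcp_rot: [-3.142, 0.0, 0.118]
contact_force: [-1.0, -0.0, -0.7]
grip_width: 68.9
```

```bash
python3 -c "
from w import *
snap('17',cams=('wrist','scene'),n=4)
i=cv2.imread('pics/scene_17.png');cv2.imwrite('pics/s17z.png',cv2.resize(i[210:330,340:540],None,fx=4,fy=4,interpolation=cv2.INTER_CUBIC))
"
```

```text
t 32.9667 pos [558.32 211.09 254.91] [3.1414e+00 2.3000e-03 1.1790e-01] F [ 0.3  -0.34 -0.33] se [0.22 0.14 0.1 ] grip 68.8
```

View pics/wrist_17.png

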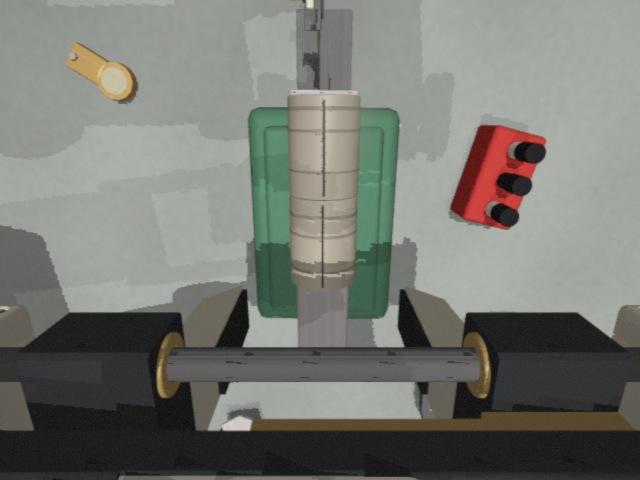

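View pics/s17z.png

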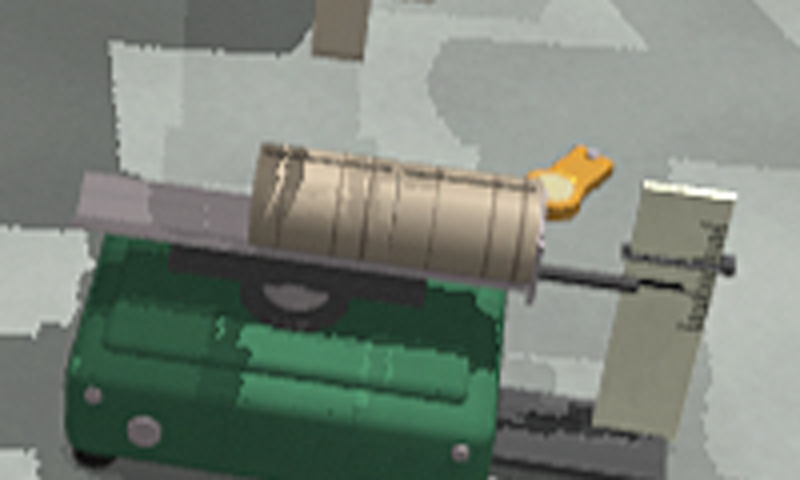

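View pics/scene_17.png

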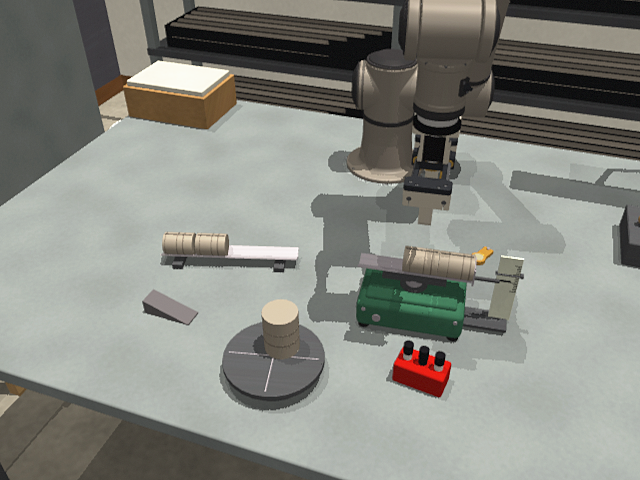

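Two pieces lie end to end against the stop, and the pointer is below the clip. The other two pieces are still on the rail and nothing else has moved, so I'm handing in.

```bash
python3 -c "
from plant import *
print(close_job())"
```

```text
the job is handed in; nothing more can be done
None
```

I laid two core pieces in the pan, and the job was handed in at about 33 s of the 72 s allowed. The first is against the end stop and the second is against the first. Each was lowered with the pan at about 10 mm/s until the wrist carried roughly 0.1 N or less, pushed home with about 5 to 7 N, then released.

**Pointer:** It sits clearly below the mark clip in the last picture. From the measured weights (about 4.5 N and 4.4 N) I estimate the pan has sunk about 34 mm, against a mark 20 to 25 mm down.

**Contact:** The wrist camera shows the first piece tight against the stop and only a hairline joint between the two pieces. I saw no bounce in the pictures after either release.

**Everything else:** The other two pieces are still on the rail. The lens, holder, section and wedge look unmoved, and the gripper is clear of everything.

**Checks that disagreed or went wrong:**
- The first three move calls were refused because the rows left out some keys; nothing moved.
- The hand-load readings differed by a few tenths of a newton from what the pan travel predicted. I averaged more readings before each release.
- Sideways forces of up to about 3 N built up during the pushes. I eased most of that off before letting go.

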